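# Pick the split ring out of the brush-washing pot

## Robot

A 7-joint arm with a two-finger parallel gripper is mounted at the origin on the work surface. World frame = base frame: x ahead of the robot, y to its left, z up, the work surface at z = 0. Lengths are in m, angles in rad, forces in N, time in s.
With the tool pointing down it reaches from about 0.425 to 0.925 m from the base axis. Payload 6.8 kg.
Tool frame: the origin (TCP) lies where the fingers leave the gripper's body, on its centre line; the fingertips stand 73 mm ahead of it and the grasp point (between the pads) lies 54 mm ahead of it; z points along the fingers, y is the direction in which the jaws open and shut (so a half turn about z gives the same grasp; the last joint's range is limited). The gripper opens to 85 mm and grips with 20 to 120 N. Pads are 22 mm wide; open, the fingers measure 114 mm over their backs; the gripper's body (76 mm by 85 mm) begins 54 mm behind the grasp point. The pads swing forward as they close: fully open they stand 13 mm farther back than shut.
Start: joints at [1.056, 0.477, 0.022, 1.555, -0.011, 1.109, -0.083], TCP at [0.267, -0.62, 0.304] pointing down, gripper open.
Joint ranges: [-2.96, 2.96], [-0.34, 2.1], [-1.41, 1.46], [0.24, 2.44], [-1.37, 4.51], [0.17, 1.92], [-2.96, 2.96]. Speed limits (rad/s): [2.39, 2.39, 3.14, 3.14, 3.14, 3.14, 3.14].

## Interface

Orientations are given as a rotation vector (axis times angle).
In Python, from bench import r gives the robot as it stands.
- The arm moves only by the shell command python3 -m handwheel 'ROWS' [FORCE]. ROWS is JSON, a list that holds one entry, the list of rows, each a list of 7 numbers: the shift along the world's x, y, z in m, then the turn, a rotation vector about the world's x, y, z in rad, then the finger opening in m, from 0 to 0.0854. A call has 1 to 10 rows; each row shifts and turns the commanded pose from where the row before left it; what a row does not reach is not made up. A row lasts 1/12 s, in which the tool goes at most 41.7 mm and 7.16 degrees, less where a joint would pass 70% of its speed; a pose out of reach is approached as far as the arm can. A call is refused whole if a number of a shift passes 0.0417 or a number of a turn 0.125, either way. A call with a gripper value outside its range is refused whole. The fingers move at their own pace and stop on an object; FORCE is the grip in N (left out, the last holds). Time passes only in rows, so rows that do not move let the fingers close. It gives the time, the measured TCP pose, the force and the opening at its end, in the units of the state.
- r.get_obs(): the state, without advancing time (a new reading comes with each control period).
- r.grab_frame(name): name is "side" or "top"; returns (picture, depth): 400x640x3 uint8, red, green, blue; 400x640 float32, m along the optical axis (not along the pixel's ray), 0 where there is no reading.
- r.get_calibration(name): a dict with "vertical_fov" (degrees; the focal length in pixels is half the picture's height over the tangent of half this angle, whatever the lens; pixels are square), "cx", "cy" (the principal point, pixels), "k1" (the pictures are not rectified: a ray, as slopes to the right and down, at radius r is drawn at 1 + k1 r^2 times it, then the intrinsics apply), "R" (3x3) and "t" (3): a world point X has camera coordinates R X + t. Camera axes: x right, y down, z forward; pixel columns grow to the right and rows downward; lengths in m; the calibration is good to about 2 mm. A picture is of the moment at which its call begins. get_calibration takes no time and is no camera call.
- r.hand_in(): hands the job in, once; it reports no verdict.
Trained networks look in the newest picture that a camera, given by its name, has taken for a name from the list of things; names that differ only in an ending like _2 or _b are one class to them, and where a whole thing is asked for, a point or a joint stands for the part that bears it (a point fixed in the world has none). Each returns a list of dicts, best first, with "p" (0 to 1); they miss things now and then, are a little off and sometimes report something else, mostly with a low value. They report only what shows in the picture. A call takes as long as a camera call. They do not tell look-alikes from the thing itself.
- r.masks_of(label, camera): "pixels" (400x640 bool, what is visible of it) and "at" ([column, row] in pixels, amid what is visible of it).
The state is a dict: "clock": time; "joints": joint angles; "qvel": joint speeds; "tau": joint torques, N m; "tcp_pos": TCP position; "orientation": TCP orientation; "contact_force": force on the tool from outside, world axes, zero at the start; "moment": the same for the moment, N m; "grip_width": finger opening in m.
Only numpy, scipy, OpenCV 4.12 (cv2) and the standard library are available. Lean on these libraries where they do the work, as an engineer would, in place of code of your own. Each camera call takes 0.05 s, during which the arm holds its last target.

## Task

The strainer of the brush-washing pot is due for cleaning, so take out the split ring that holds it down: with the hooked pick from the stand, lift one end of the ring up out of its groove and leave that end resting on top of the pot's rim, clear of the pick. Finish with the pick hung back upright in its stand and the ring lying flat in the middle of the wooden tray. Leave the mug and the two jars alone.

Things in the scene. Friction and masses are not known exactly. Their poses are not given: they have to be found in the camera images.
- pot: Round white brush-washing pot fixed to the bench, 132 mm across, rim 66 mm high; origin at the centre of its underside, z up. Inside lies an aluminium strainer: a flat ring seat 56 mm above the bench, a raised middle (to radius 28 mm, 60 mm high) and a central knob (radius 13 mm, 65 mm high).
- pot_rim (a point): Centre of the pot's mouth at rim height, axes as the pot's. The rim is a flat land 12 mm wide (radius 54 to 66 mm).
- pot_pocket (a point): Pry pocket in the strainer: point on its floor 36 mm along the pot's +x from the pot's axis, 46 mm above the bench. The pocket spans 65 degrees to either side of the pot's +x, from the knob to the wall; there the ring is undercut by 10 mm.
- ring_center (a point): Dark steel split ring, a rigid flat C: 102 mm outside, 82 mm inside diameter, section 10 mm wide, 8 mm thick, 0.1 to 0.16 kg, with a 60 degree gap centred on its own +x. Point: centre of the circle, half-way up; z is the ring's axis. At the start it lies loose on the seat, 3 mm play all round, top 2 mm below the rim, gap over the pocket (ring x = pot x), both ends overhanging the pocket.
- ring_end_left (a point): Centre of the ring's section near its left end (46 mm from the ring's centre, 38 degrees from the ring's x towards +y; the end face is at 30 degrees); axes as the ring's. If an end is lifted above the rim and the ring shoved about 13 mm outwards towards that end, the end can rest on the rim while the far side stays in the seat; friction keeps it there.
- ring_end_right (a point): The same point near the ring's right end (38 degrees from the ring's x towards -y).
- pick_grip (a point): Loose upright pick, 160 mm tall, 0.09 kg, hanging by its collar in the stand: square wooden handle 18 x 18 x 69 mm on top, collar 34 x 30 x 6 mm below it, then a steel shank with a toe. Point: in the handle, on the shank's axis, 130 mm above the toe's underside, 39 mm above the collar's top, 30 mm below the handle's top; z up along the handle, its faces square to x and y.
- pick_toe (a point): Toe of the pick: flat, 4 mm thick, 8 mm wide, at the foot of the 6 mm round shank and pointing along the pick's +x. Point: on the toe's underside at its tip, 15.5 mm from the shank's axis; axes as the pick's.
- stand_home (a point): Wooden stand fixed to the bench, 90 x 100 mm, 100 mm high. Point: where the pick's grip point is when it hangs home, 45 mm above the top plate; axes are the stand's. The pick's collar rests on the plate, its toe points along the stand's +x, 15 mm above the bench.
- stand_slot (a point): Middle of the slot in the stand's top plate, on the plate's top, 7.5 mm along the stand's +x from the home axis. The slot is 38 mm long (along x), 16 mm wide; the pick lifts straight out and goes straight back in with its toe along the slot.
- tray: Loose square wooden tray, 160 x 160 mm outside, walls 5 mm thick and 18 mm high, floor 5 mm thick, 0.6 kg; origin at the centre of its underside.
- mug: White mug, 80 mm across, 90 mm high, a bystander; origin at the centre of its underside.
- jar_a: Paint jar, 64 mm across, 70 mm high, a bystander; origin under its centre.
- jar_b: Smaller paint jar, 56 mm across, 55 mm high, a bystander; origin under its centre.
There are look-alikes about, which are no part of the job. What is meant by the part that bears pick_grip is not green or red, and is the smaller of those in its own colour.

How it is judged:
On the way, in this order (a step that is already met when the one before it is completed fails the run):
1. one end of the ring is lifted above the rim on the pick (z of any of ring_end_left, ring_end_right in the frame of pot above 0.072 m and contact force between pick and ring above 0.05 N and contact force between the fingers and ring below 0.05 N), for 0.1 s.
2. that end rests on the pot's rim, clear of pick and fingers (z of any of ring_end_left, ring_end_right in the frame of pot above 0.066 m and contact force between pot and ring above 0.1 N and contact force between each of pick, the fingers and ring below 0.02 N and linear speed of ring below 0.02 m/s), for 0.3 s.
At the end, for the whole second after the job is handed in: The ring lies flat on the tray's floor inside its walls (centre within 30 mm of the tray's middle along each side, tilt under 0.08 rad), at rest; the pick hangs upright in its stand (grip point within 14 mm of home, tilt under 0.1 rad), at rest (x of ring_center in the frame of tray between -0.03 and 0.03 m and y of ring_center in the frame of tray between -0.03 and 0.03 m and z of ring_center in the frame of tray below 0.014 m and angle between ring_center's own z axis and vertical below 0.08 rad and linear speed of each of ring, pick below 0.02 m/s and distance between pick_grip and stand_home below 0.014 m and angle between pick_grip's own z axis and vertical below 0.1 rad); the robot touches nothing.
It fails at once if the mug or a jar is moved more than 30 mm or tipped (distance of any of mug, jar_a, jar_b from where it was at the start of the episode above 0.03 m or angle between any of mug, jar_a, jar_b's own z axis and vertical above 0.5 rad).
It also fails if it takes over 64 s, if anything falls off the work surface, if the arm or the gripper's body presses on something with over 40 N, if the wrist force passes 120 N, or if a joint passes its speed limit or range.

## Working session

There is one attempt and no reset: what is moved stays moved. The work goes in short steps, Python scripts to look and compute and a shell command to move; the robot and the scene stay as the last step left them, time stands still between calls to the robot, and variables do not carry over. Pictures are saved under pics/ and viewed, and the job is handed in when it is done.

```bash
ls; mkdir -p pics
cat > h.py <<'E'
from bench import r
import numpy as np, cv2, json
def grab(name,fn=None):
    im,d=r.grab_frame(name)
    np.save(f'/tmp/{name}_d.npy',d); np.save(f'/tmp/{name}_i.npy',im)
    if fn: cv2.imwrite('pics/'+fn,im[:,:,::-1])
    return im,d
def K(name):
    c=r.get_calibration(name); f=200/np.tan(np.radians(c['vertical_fov'])/2)
    return c,f
def px2w(name,u,v,z):  # depth z along axis
    c,f=K(name); u=np.asarray(u,float);v=np.asarray(v,float)
    xd=(u-c['cx'])/f; yd=(v-c['cy'])/f; x,y=xd.copy(),yd.copy()
    for _ in range(20):
        s=1+c['k1']*(x*x+y*y); x=xd/s;y=yd/s
    P=np.stack([x*z,y*z,np.ones_like(x)*z],-1)
    return (P-np.array(c['t']))@np.array(c['R'])
def w2px(name,X):
    c,f=K(name); P=np.asarray(X)@np.array(c['R']).T+np.array(c['t'])
    x=P[...,0]/P[...,2];y=P[...,1]/P[...,2];s=1+c['k1']*(x*x+y*y)
    return np.stack([f*x*s+c['cx'],f*y*s+c['cy']],-1)
def ray_at_z(name,u,v,h):
    A=px2w(name,u,v,1.0);B=px2w(name,u,v,2.0)
    t=(h-A[...,2])/(B[...,2]-A[...,2]); return A+(B-A)*t[...,None]
def cloud(name,d=None):
    if d is None: d=np.load(f'/tmp/{name}_d.npy')
    v,u=np.mgrid[0:400,0:640]; return px2w(name,u,v,d)
E
python3 - <<'E'
from h import *
print(r.get_obs())
for n in ['top','side']:
    c=r.get_calibration(n); print(n,c)
    grab(n,n+'0.png')
E
```

```text
pics
{'clock': 0.0, 'joints': array([ 1.05589857,  0.47782775,  0.02232344,  1.55646002, -0.01148787,
        1.10928929, -0.08305632]), 'qvel': array([-0.00035151,  0.00162738, -0.00059417, -0.00083025,  0.00033702,
       -0.00165766,  0.00028449]), 'tau': array([ 5.14277672e-04, -5.96448576e+01,  1.60779074e+00, -2.81194103e+01,
        1.23992699e-02,  9.48830915e-03,  7.23557918e-06]), 'tcp_pos': array([ 0.26689645, -0.61949058,  0.30290312]), 'orientation': array([-3.07505653e+00, -6.34369952e-01,  8.05953686e-04]), 'contact_force': array([-0.19852737, -0.2742408 ,  0.10077854]), 'moment': array([ 0.01463023, -0.02650952, -0.03266867]), 'grip_width': 0.08555548596738405}
top {'vertical_fov': 55.510898660140676, 'cx': 318.8128349730044, 'cy': 197.8263400810682, 'k1': 0.005583161307047217, 'R': array([[-1.71643837e-02, -9.99848898e-01, -2.75033312e-03],
       [-9.89719753e-01,  1.73809939e-02, -1.41960246e-01],
       [ 1.41986599e-01,  2.85398885e-04, -9.89868539e-01]]), 't': array([0.019147  , 0.49812708, 1.19895324])}
side {'vertical_fov': 49.29572132754988, 'cx': 320.614457647564, 'cy': 203.7810503399221, 'k1': -0.1209328186943696, 'R': array([[-0.75006405, -0.66131584, -0.00807958],
       [-0.32000631,  0.37358805, -0.87064799],
       [ 0.57879174, -0.65045625, -0.49184021]]), 't': array([0.37382588, 0.26103333, 0.95083625])}
```

View pics/top0.png

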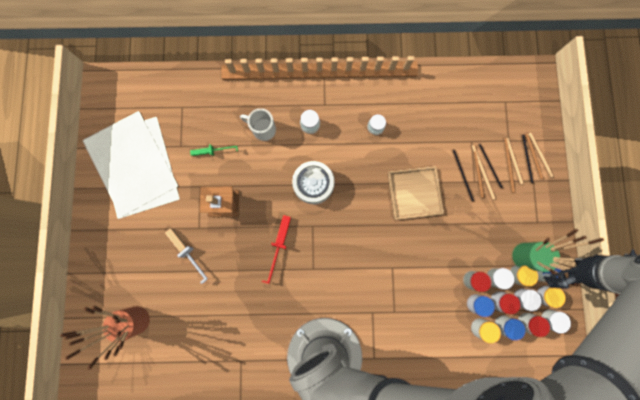

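View pics/side0.png

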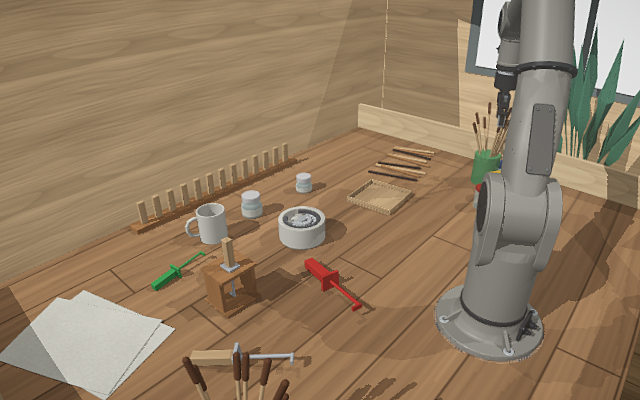

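View crops.

The pick in the stand is wood-coloured, at about (217,200) in the top picture. Its larger look-alike lies at (185,255), with a green one at (210,150) and a red one at (280,245). The pot is at (313,182) and the tray at (416,192). Next I'll measure them.

Run:
```python
from h import *
for n in ['top','side']:
    im=np.load(f'/tmp/{n}_i.npy');d=np.load(f'/tmp/{n}_d.npy')
    P=cloud(n)
    np.save(f'/tmp/{n}_P.npy',P)
    for lab in ['pot','ring_center','pick_grip','pick_toe','stand_home','tray','pot_pocket','ring_end_left']:
        try: m=r.masks_of(lab,n)
        except Exception as e: print(lab,e); continue
        for k in m[:3]:
            q=P[k['pixels']&(d>0)]
            print(n,lab,round(k['p'],2),k['at'],k['pixels'].sum(), 'med',np.median(q,0).round(3) if len(q) else None,'zmax',q[:,2].max().round(3) if len(q) else None)
        if m: np.save(f'/tmp/{n}_{lab}.npy',m[0]['pixels'])
im=np.load('/tmp/top_i.npy')
a=cv2.resize(im[155:210,285:340],None,fx=7,fy=7,interpolation=cv2.INTER_CUBIC)
b=cv2.resize(im[170:225,190:245],None,fx=7,fy=7,interpolation=cv2.INTER_CUBIC)
cv2.imwrite('pics/c0.png',np.hstack([a,b])[:,:,::-1])
im=np.load('/tmp/side_i.npy')
a=cv2.resize(im[200:255,272:332],None,fx=6,fy=6,interpolation=cv2.INTER_CUBIC)
b=cv2.resize(im[230:320,200:260],None,fx=6,fy=6,interpolation=cv2.INTER_CUBIC)
a=cv2.copyMakeBorder(a,0,b.shape[0]-a.shape[0],0,0,cv2.BORDER_CONSTANT)
cv2.imwrite('pics/c1.png',np.hstack([a,b])[:,:,::-1])
print(r.get_obs()['clock'])
```

```text
top pot 0.78 [313.0, 181.8] 1326 med [0.546 0.027 0.062] zmax 0.074
top pot 0.19 [213.3, 198.7] 149 med [0.481 0.321 0.124] zmax 0.18
top ring_center 0.79 [317.5, 191.0] 314 med [0.54  0.029 0.064] zmax 0.072
top pick_grip 0.84 [283.2, 237.3] 401 med [0.368 0.137 0.031] zmax 0.047
top pick_grip 0.67 [206.2, 151.0] 226 med [0.669 0.384 0.021] zmax 0.036
top pick_grip 0.64 [180.2, 247.0] 439 med [0.351 0.458 0.027] zmax 0.046
top pick_toe 0.88 [280.1, 231.3] 335 med [0.383 0.131 0.03 ] zmax 0.047
top pick_toe 0.76 [204.8, 150.7] 151 med [0.666 0.394 0.022] zmax 0.036
top pick_toe 0.71 [178.6, 244.5] 303 med [0.358 0.463 0.028] zmax 0.046
top stand_home 0.69 [220.7, 199.7] 1042 med [0.487 0.313 0.1  ] zmax 0.18
top tray 0.6 [415.5, 193.1] 2392 med [ 0.515 -0.308  0.006] zmax 0.025
top pot_pocket 0.79 [313.0, 181.2] 1045 med [0.549 0.028 0.062] zmax 0.073
top ring_end_left 0.8 [313.7, 191.8] 266 med [0.529 0.029 0.065] zmax 0.072
side pot 0.89 [301.6, 232.3] 1623 med [0.525 0.05  0.055] zmax 0.07
side pot 0.15 [307.4, 224.1] 223 med [0.542 0.015 0.065] zmax 0.069
side ring_center 0.65 [3
[... 330 characters left out ...]
 0.019] zmax 0.034
side pick_toe 0.8 [218.8, 355.4] 790 med [0.354 0.469 0.026] zmax 0.249
side pick_toe 0.67 [228.9, 261.6] 477 med [0.474 0.329 0.126] zmax 0.177
side stand_home 0.64 [232.7, 286.5] 2354 med [0.473 0.335 0.047] zmax 0.106
side stand_home 0.54 [298.6, 228.2] 1549 med [0.523 0.05  0.055] zmax 0.07
side tray 0.65 [380.3, 195.7] 1403 med [ 0.51  -0.31   0.008] zmax 0.022
side pot_pocket 0.81 [297.7, 228.2] 1600 med [0.526 0.051 0.054] zmax 0.07
side ring_end_left 0.75 [304.2, 212.6] 213 med [0.538 0.008 0.065] zmax 0.069
side ring_end_left 0.34 [254.0, 203.6] 528 med [0.738 0.049 0.045] zmax 0.075
side ring_end_left 0.23 [231.9, 260.1] 440 med [0.473 0.329 0.131] zmax 0.177
0.9
```

View pics/c0.png

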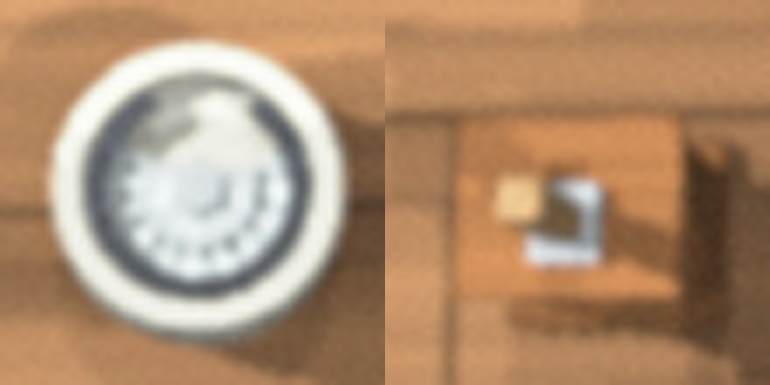

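View pics/c1.png

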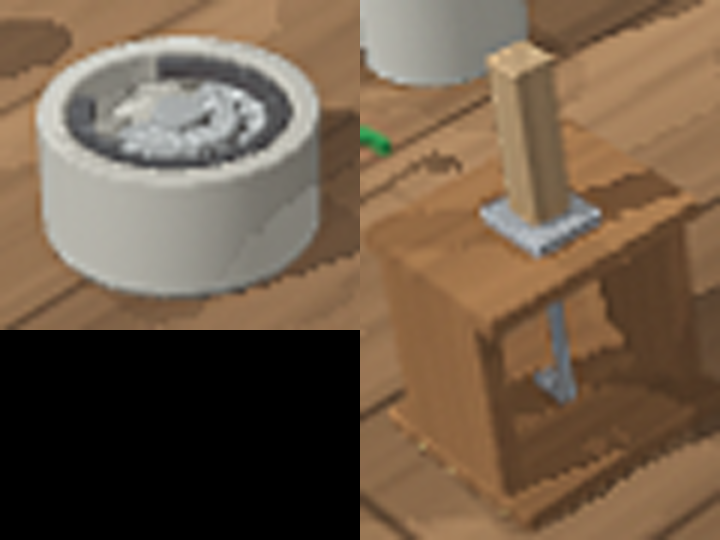

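```bash
cat > meas.py <<'E'
from h import *
from scipy.optimize import least_squares
T=np.load('/tmp/top_P.npy');S=np.load('/tmp/side_P.npy')
td=np.load('/tmp/top_d.npy');sd=np.load('/tmp/side_d.npy')
def near(P,c,rad,z0,z1): 
    return (np.hypot(P[...,0]-c[0],P[...,1]-c[1])<rad)&(P[...,2]>z0)&(P[...,2]<z1)
def circ(q,R):
    f=lambda p:np.hypot(q[:,0]-p[0],q[:,1]-p[1])-p[2]
    return least_squares(f,[*q[:,:2].mean(0),R],loss='soft_l1',f_scale=.002).x
for n,P in (('top',T),('side',S)):
    print(n)
    print(' bench z',[np.median(P[near(P,c,.03,-.03,.03)][:,2]).round(4) for c in [(.45,.1),(.6,-.15),(.45,.2)]])
    for nm,c,rad,z0,z1 in [('standplate',(.483,.325),.08,.093,.105),('handletop',(.48,.33),.04,.165,.185),('handle',(.48,.33),.04,.12,.165),('collar',(.48,.33),.04,.104,.112)]:
        q=P[near(P,c,rad,z0,z1)]
        if len(q)<4: print(nm,len(q));continue
        rc=cv2.minAreaRect((q[:,:2]*1000).astype(np.float32))
        print(' ',nm,len(q),q.mean(0).round(4),np.median(q[:,2]).round(4),q.min(0).round(3),q.max(0).round(3),rc)
    q=P[near(P,(.555,.03),.09,.060,.075)]
    e=np.hypot(q[:,0]-.555,q[:,1]-.028); q2=q[e>.052]
    print('  pot rim',np.median(q2[:,2]),q2.mean(0).round(4),circ(q2,.06), (q2[:,:2].min(0)+q2[:,:2].max(0))/2, q2[:,:2].max(0)-q2[:,:2].min(0))
    q=P[near(P,(.515,-.308),.14,.012,.025)]
    print('  tray',len(q),cv2.minAreaRect((q[:,:2]*1000).astype(np.float32)),np.median(q[:,2]))
E
python3 meas.py
```

```text
top
 bench z [np.float64(0.0015), np.float64(0.0015), np.float64(0.0012)]
  standplate 660 [0.4933 0.3264 0.1009] 0.101 [0.452 0.279 0.093] [0.533 0.378 0.105] ((492.375244140625, 328.3203125), (98.99342346191406, 80.7614517211914), 89.87445068359375)
  handletop 47 [0.4834 0.3265 0.175 ] 0.1758 [0.475 0.319 0.165] [0.492 0.336 0.18 ] ((483.51348876953125, 327.09710693359375), (17.402099609375, 16.889745712280273), 1.459258794784546)
  handle 34 [0.481  0.3221 0.141 ] 0.1413 [0.475 0.319 0.122] [0.492 0.333 0.163] ((480.4132385253906, 322.7975769042969), (9.577445983886719, 21.721229553222656), 51.58902359008789)
  collar 100 [0.4813 0.3244 0.1064] 0.1059 [0.453 0.295 0.104] [0.519 0.369 0.112] ((486.99981689453125, 330.91339111328125), (73.62760925292969, 59.58911895751953), 76.1375503540039)
  pot rim 0.06674234400240019 [0.5392 0.0325 0.0666] [0.55088098 0.02884997 0.05970808] [0.54899215 0.02980166] [0.13035657 0.13109783]
  tray 335 ((514.9848022460938, -306.98077392578125), (159.91055297851562, 160.41436767578125), 5.301217079162598) 0.017835381435082523
side
 bench z [np.float
[... 360 characters left out ...]
375), (19.781169891357422, 20.41266632080078), 85.7012710571289)
  handle 183 [0.475  0.3289 0.1425] 0.1429 [0.469 0.317 0.12 ] [0.489 0.336 0.165] ((475.6671142578125, 329.417236328125), (23.79095458984375, 14.583105087280273), 47.52898406982422)
  collar 88 [0.4752 0.3292 0.1066] 0.1063 [0.462 0.31  0.104] [0.5   0.342 0.112] ((480.5976257324219, 325.7464599609375), (30.834260940551758, 38.67000961303711), 87.08021545410156)
  pot rim 0.06646201015444785 [0.5256 0.0353 0.066 ] [0.54742881 0.02950732 0.06086923] [0.54666922 0.02781723] [0.13732021 0.13202919]
  tray 353 ((511.3888244628906, -310.1182861328125), (164.1358642578125, 167.95254516601562), 5.6387529373168945) 0.01734921915446585
```

Run:
```python
from h import *
im=np.load('/tmp/top_i.npy').astype(np.float32); P=np.load('/tmp/top_P.npy')
# rectified orthophoto at z=.066 top frame, 0.5mm/px ; +x up, +y left
def ortho(n,c,h,half=.08,res=.0004):
    g=np.arange(-half,half,res)
    X=c[0]-g[:,None]+0*g[None]; Y=c[1]-g[None]+0*g[:,None]
    p=w2px(n,np.stack([X,Y,0*X+h],-1)).astype(np.float32)
    return cv2.remap(np.load(f'/tmp/{n}_i.npy'),p[...,0],p[...,1],cv2.INTER_CUBIC)
c={'top':(.549,.0298),'side':(.5467,.028)}
a=ortho('top',c['top'],.066); b=ortho('side',c['side'],.066)
for o in (a,b):
    for rr in (51,54,66): cv2.circle(o,(200,200),int(rr/.4),(255,0,0),1)
    cv2.line(o,(200,200),(200,0),(0,255,0),1)
cv2.imwrite('pics/o1.png',np.hstack([a,b])[:,:,::-1])
for n in ('top','side'):
    ang=np.radians(np.arange(-180,180,4))
    for rad in ((.044,.046,.048)):
        X=np.stack([c[n][0]+rad*np.cos(ang),c[n][1]+rad*np.sin(ang),0*ang+.064],-1)
        p=w2px(n,X).astype(np.float32)
        v=cv2.remap(np.load(f'/tmp/{n}_i.npy').mean(2).astype(np.float32),p[None,:,0],p[None,:,1],cv2.INTER_LINEAR)[0]
        s=np.abs(np.degrees(ang))<62
        print(n,rad,[(int(round(np.degrees(t))),int(x)) for t,x in zip(ang[s],v[s])])
q=P.reshape(-1,3); d=np.load('/tmp/top_d.npy').reshape(-1)>0
for x0,x1,y0,y1 in [(.2,.4,-.75,-.45),(.3,.5,-.6,-.35),(.4,.6,-.5,-.35)]:
    s=q[d&(q[:,0]>x0)&(q[:,0]<x1)&(q[:,1]>y0)&(q[:,1]<y1)]; print(x0,y0,np.percentile(s[:,2],[50,95,99,100]).round(3))
```

```text
top 0.044 [(-60, 114), (-56, 114), (-52, 112), (-48, 113), (-44, 115), (-40, 133), (-36, 162), (-32, 195), (-28, 213), (-24, 212), (-20, 213), (-16, 213), (-12, 206), (-8, 188), (-4, 176), (0, 171), (4, 168), (8, 165), (12, 164), (16, 162), (20, 153), (24, 135), (28, 115), (32, 106), (36, 104), (40, 106), (44, 107), (48, 105), (52, 104), (56, 103), (60, 107)]
top 0.046 [(-60, 99), (-56, 101), (-52, 102), (-48, 103), (-44, 109), (-40, 121), (-36, 153), (-32, 185), (-28, 196), (-24, 193), (-20, 188), (-16, 184), (-12, 177), (-8, 165), (-4, 162), (0, 161), (4, 164), (8, 161), (12, 160), (16, 158), (20, 151), (24, 135), (28, 119), (32, 109), (36, 108), (40, 109), (44, 109), (48, 109), (52, 107), (56, 107), (60, 111)]
top 0.048 [(-60, 101), (-56, 104), (-52, 108), (-48, 110), (-44, 114), (-40, 123), (-36, 149), (-32, 174), (-28, 181), (-24, 171), (-20, 159), (-16, 162), (-12, 163), (-8, 160), (-4, 159), (0, 159), (4, 162), (8, 161), (12, 160), (16, 156), (20, 152), (24, 143), (28, 128), (32, 125), (36, 124), (40, 124), (44, 126), (48, 123), (52, 121), (56, 114), (60, 125)]
side 0.044 [(-6
[... 434 characters left out ...]
 (-28, 139), (-24, 133), (-20, 129), (-16, 125), (-12, 123), (-8, 124), (-4, 125), (0, 125), (4, 125), (8, 126), (12, 124), (16, 122), (20, 113), (24, 101), (28, 96), (32, 92), (36, 97), (40, 99), (44, 96), (48, 94), (52, 92), (56, 96), (60, 96)]
side 0.048 [(-60, 83), (-56, 87), (-52, 93), (-48, 95), (-44, 93), (-40, 88), (-36, 104), (-32, 143), (-28, 136), (-24, 128), (-20, 127), (-16, 123), (-12, 122), (-8, 124), (-4, 124), (0, 124), (4, 124), (8, 124), (12, 124), (16, 122), (20, 113), (24, 102), (28, 95), (32, 90), (36, 98), (40, 99), (44, 96), (48, 92), (52, 90), (56, 90), (60, 85)]
0.2 -0.75 [0.078 0.627 0.663 0.681]
0.3 -0.6 [0.001 0.006 0.02  0.543]
0.4 -0.5 [0.002 0.013 0.02  0.025]
```

View pics/o1.png

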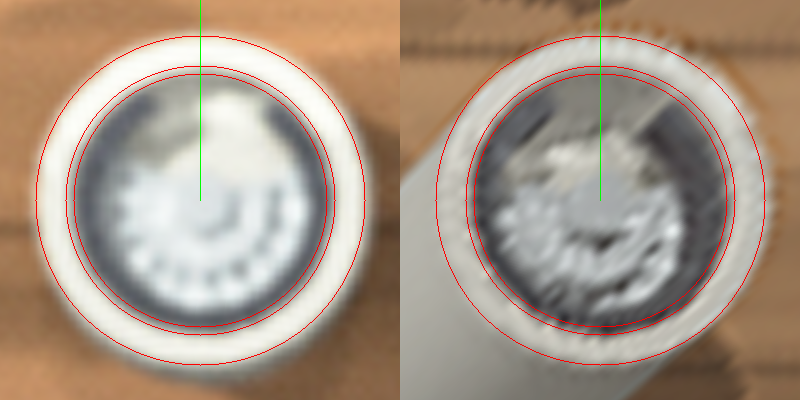

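```bash
python3 -m handwheel '[[[0.023,0.032,0,0,0,-0.04,0.0854],[0.023,0.032,0,0,0,-0.04,0.0854],[0.023,0.032,0,0,0,-0.04,0.0854],[0.023,0.032,0,0,0,-0.04,0.0854],[0.023,0.032,0,0,0,-0.04,0.0854],[0.023,0.032,0,0,0,-0.04,0.0854],[0.023,0.032,0,0,0,-0.04,0.0854],[0.023,0.032,0,0,0,-0.04,0.0854],[0.023,0.032,0,0,0,-0.04,0.0854],[0.023,0.032,0,0,0,-0.047,0.0854]]]'
```

```text
clock: 1.73
tcp_pos: [0.4979, -0.2983, 0.3042]
orientation: [3.141, -0.004, 0.001]
contact_force: [-0.0, -0.3, -0.6]
grip_width: 0.0852
```

```bash
python3 -m handwheel '[[[0.01,0.039,0,0,0,0,0.0854],[0,0.039,0,0,0,0,0.0854],[0,0.039,0,0,0,0,0.0854],[0,0.039,0,0,0,0,0.0854],[0,0.039,0,0,0,0,0.0854],[0,0.039,0,0,0,0,0.0854],[0,0.039,0,0,0,0,0.0854],[0,0.039,0,0,0,0,0.0854],[0,0.039,0,0,0,0,0.0854],[0,0.039,0,0,0,0,0.0854]]]' && python3 -m handwheel '[[[-0.004,0.039,0,0,0,0,0.0854],[-0.004,0.039,0,0,0,0,0.0854],[-0.004,0.039,0,0,0,0,0.0854],[-0.004,0.039,0,0,0,0,0.0854],[-0.004,0.039,0,0,0,0,0.0854],[-0.004,0.039,0,0,0,0,0.0854],[0,0,0,0,0,0,0.0854]]]'
python3 - <<'E'
from h import *
o=r.get_obs(); print(o['tcp_pos'],o['orientation'],o['joints'])
a,_=grab('top','t1.png'); b,_=grab('side','s1.png')
A=cv2.resize(a[140:260,150:290],None,fx=4,fy=4); B=cv2.resize(b[130:330,170:300],None,fx=2.4,fy=2.4)
B=cv2.copyMakeBorder(B,0,0,0,800-A.shape[1]-B.shape[1] if 800-A.shape[1]-B.shape[1]>0 else 0,cv2.BORDER_CONSTANT)[:, :800-A.shape[1]]
cv2.imwrite('pics/x1.png',cv2.cvtColor(np.hstack([A,cv2.resize(B,(B.shape[1],480))]),cv2.COLOR_RGB2BGR))
E
```

```text
clock: 2.57
tcp_pos: [0.5068, 0.0918, 0.3043]
orientation: [3.142, -0.001, 0.001]
contact_force: [0.6, 0.0, -0.1]
grip_width: 0.0857
clock: 3.15
tcp_pos: [0.4798, 0.3332, 0.3045]
orientation: [-3.135, -0.016, 0.001]
contact_force: [-0.5, 0.6, 0.2]
grip_width: 0.0854
[0.47977249 0.33324335 0.30446255] [-3.13528855e+00 -1.63996627e-02  1.02511903e-03] [-0.41178331  0.35378799 -0.37918645  1.75923142  0.14244785  1.05235603
 -2.4002883 ]
```

View pics/x1.png

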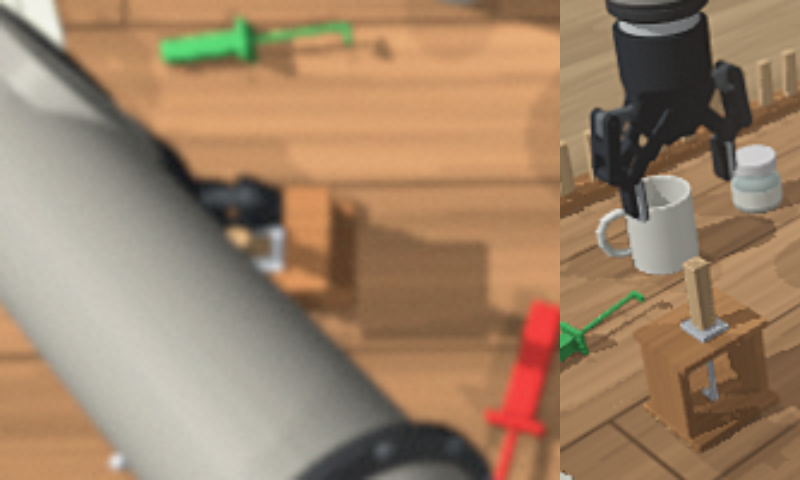

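```bash
python3 -m handwheel '[[[0,0,-0.02,0,0,0,0.0854],[0,0,-0.03,0,0,0,0.0854],[0,0,0,0,0,0,0.0854],[0,0,0,0,0,0,0.0854]]]'
python3 - <<'E'
from h import *
o=r.get_obs(); print(o['tcp_pos'],o['orientation'],o['qvel'].round(3))
E
```

```text
clock: 3.58
tcp_pos: [0.483, 0.3218, 0.2529]
orientation: [3.139, -0.004, -0.004]
contact_force: [-0.4, -0.0, 0.2]
grip_width: 0.0856
[0.48304758 0.32183615 0.25294285] [ 3.13865043 -0.00375066 -0.00413689] [-0.002 -0.03  -0.015 -0.048 -0.004  0.007  0.   ]
```

```bash
python3 -m handwheel '[[[-0.001,0.004,-0.018,0,0,0,0.0854],[0,0,-0.018,0,0,0,0.07],[0,0,-0.018,0,0,0,0.06],[0,0,0,0,0,0,0.05],[0,0,0,0,0,0,0.04]]]'
python3 - <<'E'
from h import *
b,_=grab('side','s2.png'); c=b[130:330,150:310]; cv2.imwrite('pics/x2.png',cv2.resize(c,None,fx=3,fy=3,interpolation=cv2.INTER_CUBIC)[:,:,::-1])
o=r.get_obs(); print(o['tcp_pos'],o['orientation'],o['grip_width'])
E
```

```text
clock: 4.0
tcp_pos: [0.4827, 0.3276, 0.2009]
orientation: [3.141, -0.002, 0.0]
contact_force: [0.1, 0.6, -0.6]
grip_width: 0.0404
[0.4830257  0.32808194 0.201636  ] [-3.14068079e+00  1.85304495e-03 -2.51271035e-03] 0.04007493762252467
```

View pics/x2.png

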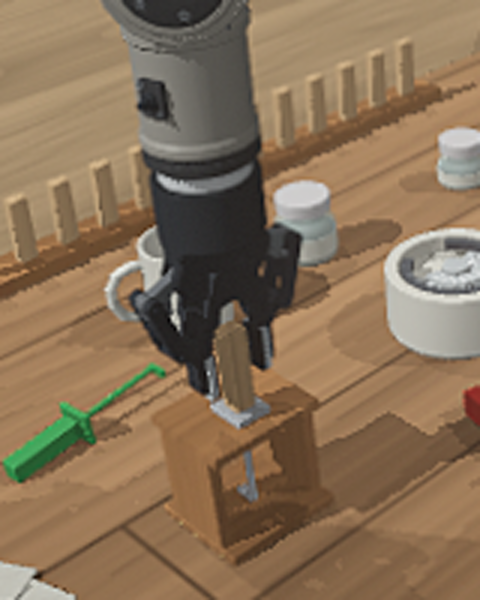

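The handle, at about (235,365) in the crop, stands midway between the fingers, so I can close.

```bash
python3 -m handwheel '[[[0,0,0,0,0,0,0.025],[0,0,0,0,0,0,0.01],[0,0,0,0,0,0,0.005],[0,0,0,0,0,0,0.005],[0,0,0,0,0,0,0.005]]]' 80 && python3 -m handwheel '[[[0,0,0,0,0,0,0.005],[0,0,0,0,0,0,0.005]]]'
```

```text
clock: 4.47
tcp_pos: [0.4827, 0.3283, 0.2012]
orientation: [-3.141, 0.001, -0.003]
contact_force: [-0.6, -2.0, 6.8]
grip_width: 0.0169
clock: 4.63
tcp_pos: [0.4827, 0.3283, 0.2013]
orientation: [-3.141, 0.001, -0.003]
contact_force: [-0.7, -1.4, 6.1]
grip_width: 0.0173
```

```bash
python3 -m handwheel '[[[0,0,0.01,0,0,0,0.005],[0,0,0.02,0,0,0,0.005],[0,0,0.025,0,0,0,0.005],[0,0,0.025,0,0,0,0.005],[0,0,0.02,0,0,0,0.005],[0,0,0.005,0,0,0,0.005],[0,0,0,0,0,0,0.005]]]'
```

```text
clock: 5.22
tcp_pos: [0.4825, 0.3286, 0.3069]
orientation: [-3.139, 0.0, -0.005]
contact_force: [-0.4, -0.6, -2.1]
grip_width: 0.0169
```

```bash
python3 -m handwheel '[[[0.0098,-0.0325,0,0,0,0.068,0.005],[0.0098,-0.0325,0,0,0,0.068,0.005],[0.0098,-0.0325,0,0,0,0.068,0.005],[0.0098,-0.0325,0,0,0,0.068,0.005],[0.0098,-0.0325,0,0,0,0.068,0.005],[0.0098,-0.0325,0,0,0,0.068,0.005],[0.0098,-0.0325,0,0,0,0.068,0.005],[0.0098,-0.0325,0,0,0,0.068,0.005],[0.0098,-0.0325,0,0,0,0.068,0.005]]]' && python3 -m handwheel '[[[0,0,-0.01,0,0,0,0.005],[0,0,-0.01,0,0,0,0.005],[0,0,-0.01,0,0,0,0.005],[0,0,0,0,0,0,0.005],[0,0,0,0,0,0,0.005]]]'
python3 - <<'E'
from h import *
a,_=grab('top','t3.png'); b,_=grab('side','s3.png')
o=r.get_obs(); print(o['tcp_pos'],o['orientation'],o['joints'].round(2))
A=cv2.resize(a[140:260,260:360],None,fx=4,fy=4,interpolation=cv2.INTER_CUBIC); B=cv2.resize(b[140:260,250:350],None,fx=4,fy=4,interpolation=cv2.INTER_CUBIC)
cv2.imwrite('pics/x3.png',np.hstack([A,B])[:,:,::-1])
E
```

```text
clock: 5.97
tcp_pos: [0.5697, 0.0338, 0.3032]
orientation: [-2.994, -0.951, 0.004]
contact_force: [1.5, 0.3, 0.5]
grip_width: 0.0168
clock: 6.38
tcp_pos: [0.5693, 0.0372, 0.2736]
orientation: [-2.993, -0.95, 0.004]
contact_force: [0.2, 0.8, -1.0]
grip_width: 0.0169
[0.57017247 0.03695173 0.27500362] [-2.99447589e+00 -9.48996733e-01 -2.24928844e-04] [ 0.11  0.36 -0.35  1.82  0.15  0.99 -1.26]
```

View pics/x3.png

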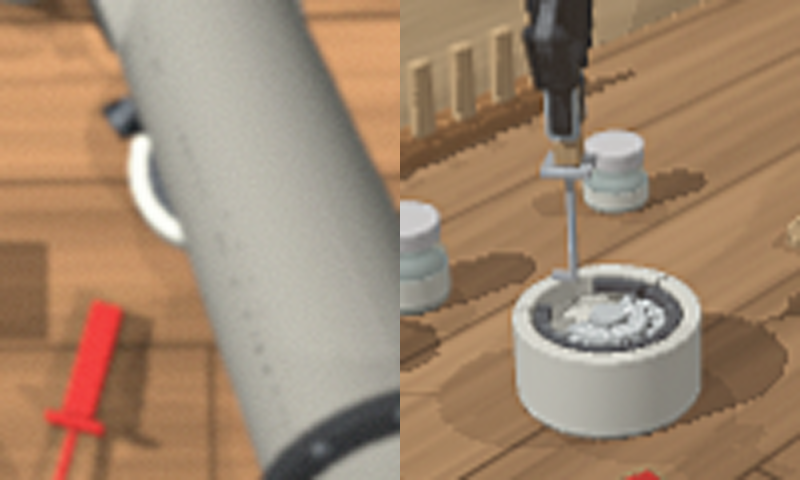

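Run:
```python
from h import *
im=np.load('/tmp/side_i.npy');d=np.load('/tmp/side_d.npy')
o=r.get_obs(); t=o['tcp_pos']
for z in (.0887,.10,.12,.14,.16):
    print(z,w2px('side',np.array([t[0]-.0035,t[1]-.0028,z])).round(1))
tip=t+np.array([.0155*np.cos(.614),.0155*np.sin(.614),0]); print('tip',w2px('side',np.array([tip[0]-.0035,tip[1]-.0028,.0887+.002])))
P=cloud('side',d)
for v in range(186,212,2):
    row=im[v,284:300].astype(int).sum(1)//3
    print(v,row, d[v,288:297].round(3))
m=(d>0)&(P[...,2]>.085)&(np.abs(P[...,0]-.57)<.025)&(np.abs(P[...,1]-.036)<.025)&(P[...,2]<.135)
q=P[m]; print(len(q))
for a,b in ((.085,.094),(.094,.105),(.105,.115),(.115,.125)):
    s=q[(q[:,2]>a)&(q[:,2]<b)]; print(a,len(s),s.mean(0).round(4) if len(s) else '')
```

```text
0.0887 [293.9 209.3]
0.1 [293.7 205.7]
0.12 [293.4 199.4]
0.14 [293.1 193. ]
0.16 [292.8 186.5]
tip [288.33117663 208.36381988]
186 [134 136 136 138 135 134 136 111 102 108 128 153 181 157 159 163] [1.531 1.526 1.529 1.176 1.172 1.178 1.526 1.526 1.489]
188 [140 128 124 121 121 115 113 135 137 113 106 120 186 189 174 173] [1.512 1.516 1.516 1.181 1.174 1.18  1.516 1.511 1.488]
190 [115 114 115 116 117 114 112 137 149 113 110 106 150 191 187 183] [1.501 1.504 1.502 1.504 1.178 1.182 1.5   1.503 1.496]
192 [115 115 115 113 113 111 109 127 153 116 114 115 114 113 117 139] [1.487 1.485 1.486 1.494 1.184 1.179 1.489 1.491 1.491]
194 [129 125 123 122 123 124 123 132 157 116 124 125 119 121 121 122] [1.479 1.474 1.48  1.472 1.186 1.187 1.477 1.473 1.474]
196 [124 126 127 128 130 129 129 124 160 113 125 126 125 125 125 126] [1.461 1.459 1.462 1.467 1.192 1.187 1.465 1.463 1.459]
198 [128 130 130 130 131 128 125 119 166 115 119 125 127 127 127 127] [1.45  1.45  1.451 1.45  1.191 1.193 1.45  1.453 1.453]
200 [131 129 127 123 124 123 123 120 170 119 119 128 129 129 128 127] [1.435 1.441 1.437 1.436 1.199 1.193 1.439 1.447 1.439]
202 [126 125 124 125 126 127 128 124 176 123 122 130 130 129 127 125] [1.424 1.427 1.424 1.427 1.196 1.196 1.428 1.425 1.429]
204 [128 127 128 129 131 129 128 126 159 127 117 128 124 108  99 105] [1.408 1.417 1.414 1.418 1.204 1.198 1.417 1.416 1.417]
206 [130 130 129 128 127 125 127 123 157 131  99 120 154 159 183 182] [1.408 1.404 1.406 1.409 1.206 1.208 0.    1.402 1.407]
208 [129 127 125 129 160 165 165 164 166 132 164 205 203 203 192 180] [1.207 1.207 1.208 1.213 1.211 1.213 1.21  1.262 1.263]
210 [157 200 206 214 209 178 142 134 136 136 123 135 142 151 100  88] [1.25  1.251 1.254 1.254 1.259 1.263 1.261 1.264 1.266]
43
0.085 13 [0.572  0.0395 0.0918]
0.094 12 [0.5705 0.0394 0.0976]
0.105 6 [0.5659 0.039  0.111 ]
0.115 6 [0.5668 0.0377 0.1196]
```

```bash
python3 -m handwheel '[[[-0.0005,-0.0025,0,0,0,0,0.005],[0,0,-0.008,0,0,0,0.005],[0,0,-0.01,0,0,0,0.005],[0,0,0,0,0,0,0.005],[0,0,0,0,0,0,0.005]]]' && python3 -m handwheel '[[[0,0,0,0,0,0,0.005]]]'
```

```text
clock: 6.9
tcp_pos: [0.5692, 0.033, 0.2559]
orientation: [-2.995, -0.946, 0.003]
contact_force: [-0.2, -0.9, -0.3]
grip_width: 0.0172
clock: 6.98
tcp_pos: [0.5697, 0.0331, 0.2567]
orientation: [-2.996, -0.946, 0.001]
contact_force: [0.1, 0.7, -0.6]
grip_width: 0.0172
```

```bash
python3 -m handwheel '[[[0,0.001,-0.006,0,0,0,0.005],[0,0,-0.006,0,0,0,0.005],[0,0,-0.006,0,0,0,0.005],[0,0,-0.0035,0,0,0,0.005],[0,0,0,0,0,0,0.005],[0,0,0,0,0,0,0.005]]]'
python3 - <<'E'
from h import *
b,_=grab('side','s4.png')
o=r.get_obs(); print(o['tcp_pos'],o['contact_force'],o['moment'])
B=cv2.resize(b[130:260,240:350],None,fx=5,fy=5,interpolation=cv2.INTER_CUBIC)[-600:]
cv2.imwrite('pics/x4.png',B[:,:,::-1])
E
```

```text
clock: 7.48
tcp_pos: [0.5696, 0.034, 0.235]
orientation: [-2.996, -0.946, 0.001]
contact_force: [-0.3, 0.1, -0.2]
grip_width: 0.0173
[0.56981424 0.03406771 0.23534553] [-0.1220542  -0.26322754  0.00467171] [ 0.016324   -0.06284686 -0.01279822]
```

View pics/x4.png

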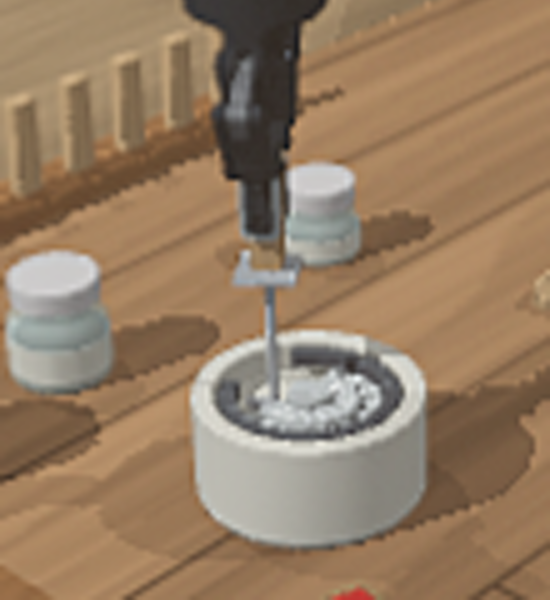

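```bash
python3 -m handwheel '[[[-0.0023,0.0032,0,0,0,0,0.005],[-0.0023,0.0033,0,0,0,0,0.005],[0,0,0,0,0,0,0.005],[0.004,0.0028,-0.0005,0,0,0,0.005],[0.004,0.0028,0,0,0,0,0.005],[0.004,0.0028,0,0,0,0,0.005],[0,0,0,0,0,0,0.005],[0,0,0,0,0,0,0.005]]]'
python3 - <<'E'
from h import *
b,_=grab('side','s5.png')
o=r.get_obs(); print(o['tcp_pos'],o['contact_force'],o['moment'])
d=o['tcp_pos'][:2]-[.5484,.0293]; u=np.array([.819,.574]);print(d@u,d@np.array([-.574,.819]),o['tcp_pos'][2]-.1863)
B=cv2.resize(b[180:260,250:350],None,fx=7,fy=7,interpolation=cv2.INTER_CUBIC)[-600:]
cv2.imwrite('pics/x5.png',B[:,:,::-1])
E
```

```text
clock: 8.2
tcp_pos: [0.5775, 0.0493, 0.2348]
orientation: [-2.995, -0.946, -0.0]
contact_force: [0.2, -0.6, 0.1]
grip_width: 0.0171
[0.57730291 0.04904027 0.23478433] [-0.37233784 -0.35458934 -0.74004247] [-0.06469616  0.00068826 -0.04843367]
0.03500240002838474 -0.000422995186689222 0.04848432808762451
```

View pics/x5.png

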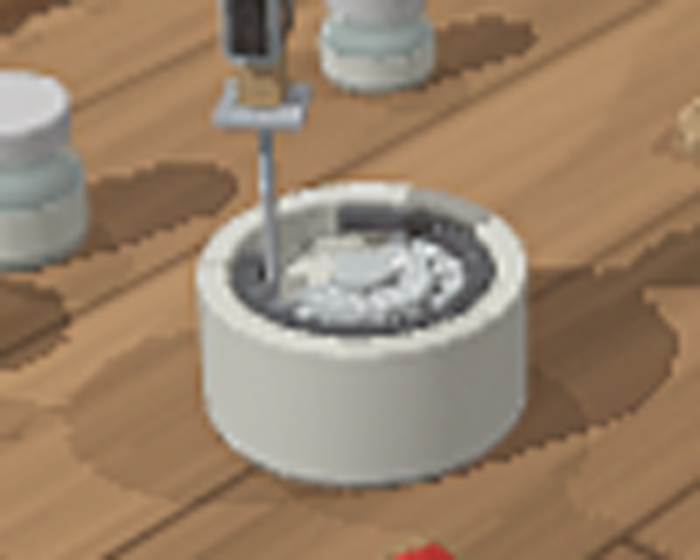

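```bash
python3 -m handwheel '[[[0,0,0.004,0,0,0,0.005],[0,0,0.004,0,0,0,0.005],[0,0,0.004,0,0,0,0.005],[0,0,0.004,0,0,0,0.005],[0,0,0,0,0,0,0.005],[0,0,0,0,0,0,0.005]]]'
python3 - <<'E'
from h import *
b,_=grab('side','s6.png')
o=r.get_obs(); print(o['tcp_pos'],o['contact_force'],o['moment'])
B=cv2.resize(b[180:260,250:350],None,fx=7,fy=7,interpolation=cv2.INTER_CUBIC)[-600:]
cv2.imwrite('pics/x6.png',B[:,:,::-1])
E
```

```text
clock: 8.75
tcp_pos: [0.5774, 0.049, 0.2514]
orientation: [2.996, 0.946, 0.002]
contact_force: [0.3, -0.8, -2.0]
grip_width: 0.0171
[0.57737358 0.04904445 0.25116241] [ 0.21074287  1.10345898 -1.19250948] [ 0.00343428 -0.09243     0.06221316]
```

View pics/x6.png

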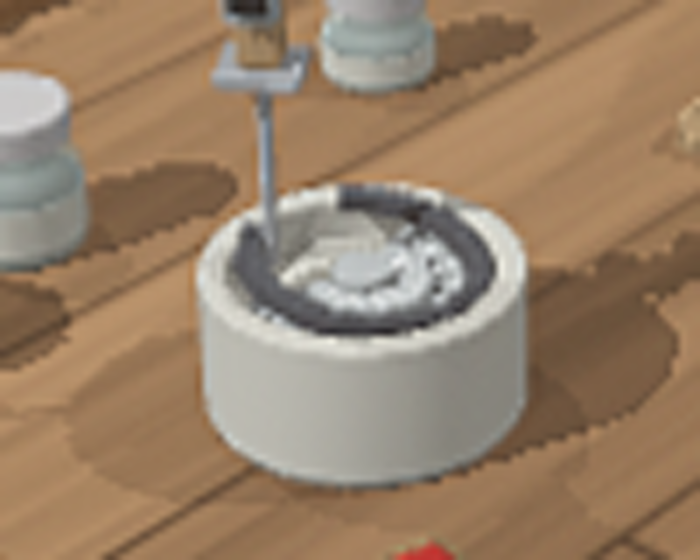

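```bash
python3 -m handwheel '[[[0,0,0.004,0,0,0,0.005],[0,0,0.004,0,0,0,0.005],[0,0,0.003,0,0,0,0.005],[0,0,0,0,0,0,0.005],[0,0,0,0,0,0,0.005],[0,0,0,0,0,0,0.005]]]'
python3 - <<'E'
from h import *
b,_=grab('side','s7.png')
o=r.get_obs(); print(o['tcp_pos'],o['contact_force'],o['moment'])
B=cv2.resize(b[180:260,250:350],None,fx=7,fy=7,interpolation=cv2.INTER_CUBIC)[-600:]
cv2.imwrite('pics/x7.png',B[:,:,::-1])
E
```

```text
clock: 9.3
tcp_pos: [0.5773, 0.049, 0.262]
orientation: [-2.996, -0.946, -0.001]
contact_force: [0.9, -0.8, -0.8]
grip_width: 0.017
[0.57726661 0.04903798 0.26187151] [ 0.59232657  0.48600813 -1.68977668] [-0.02735258 -0.01830865 -0.00551208]
```

View pics/x7.png

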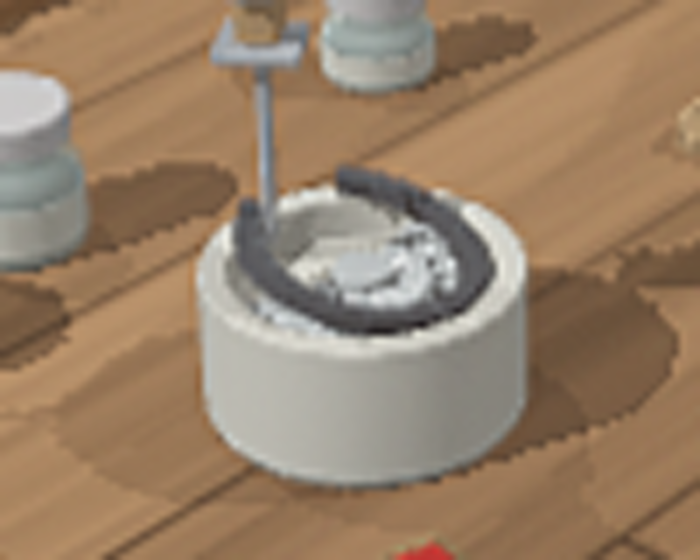

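```bash
python3 -m handwheel '[[[0,0,0.003,0,0,0,0.005],[0,0,0.003,0,0,0,0.005],[0.002,0.0014,0,0,0,0,0.005],[0.0025,0.0017,0,0,0,0,0.005],[0.0025,0.0017,0,0,0,0,0.005],[0.0025,0.0017,0,0,0,0,0.005],[0.0025,0.0017,0,0,0,0,0.005],[0,0,0,0,0,0,0.005],[0,0,0,0,0,0,0.005]]]'
python3 - <<'E'
from h import *
b,_=grab('side','s8.png')
o=r.get_obs(); print(o['tcp_pos'],o['contact_force'],o['moment'])
B=cv2.resize(b[180:260,250:350],None,fx=7,fy=7,interpolation=cv2.INTER_CUBIC)[-600:]
cv2.imwrite('pics/x8.png',B[:,:,::-1])
E
```

```text
clock: 10.1
tcp_pos: [0.588, 0.0565, 0.2667]
orientation: [2.996, 0.946, -0.007]
contact_force: [-2.1, -1.4, -3.2]
grip_width: 0.0172
[0.58894315 0.05700724 0.26728375] [-0.2854085   0.15389226 -1.581808  ] [-0.04530863  0.11913415 -0.00343078]
```

View pics/x8.png

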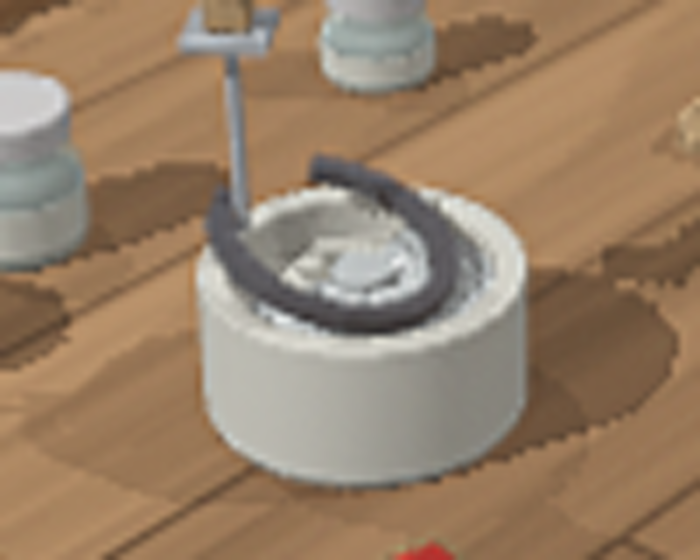

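```bash
cat > ringfit.py <<'E'
from h import *
from scipy.optimize import least_squares
def ringfit(n='side',show=True,cen=(.55,.035),rad=.09,z0=.05,z1=.11):
    im=np.load(f'/tmp/{n}_i.npy').astype(int);d=np.load(f'/tmp/{n}_d.npy');P=cloud(n,d)
    m=(d>0)&(im.max(2)<105)&(im.max(2)-im.min(2)<30)&(np.hypot(P[...,0]-cen[0],P[...,1]-cen[1])<rad)&(P[...,2]>z0)&(P[...,2]<z1)
    q=P[m]
    # plane fit robust z=a+bx+cy
    c0=q.mean(0)
    f=lambda p:(q[:,2]-c0[2]-p[0]-p[1]*(q[:,0]-c0[0])-p[2]*(q[:,1]-c0[1]))
    p=least_squares(f,[0,0,0],loss='soft_l1',f_scale=.002).x
    res=f(p); top=q[np.abs(res)<.004]
    nrm=np.array([-p[1],-p[2],1]);nrm/=np.linalg.norm(nrm)
    g=lambda c:np.maximum(np.abs(np.hypot(top[:,0]-c[0],top[:,1]-c[1])-.046)-.005,0)+.2*np.abs(np.hypot(top[:,0]-c[0],top[:,1]-c[1])-.046)
    c=least_squares(g,c0[:2],loss='soft_l1',f_scale=.002).x
    zc=c0[2]+p[0]+p[1]*(c[0]-c0[0])+p[2]*(c[1]-c0[1])
    ang=np.degrees(np.arctan2(top[:,1]-c[1],top[:,0]-c[0]))
    a=np.sort(ang); gaps=np.diff(np.r_[a,a[0]+360]); i=np.argmax(gaps)
    print(n,'N',len(q),len(top),'centre top',c.round(4),round(zc,4),'tilt',np.arccos(nrm[2]).round(3),'uphill dir deg',np.degrees(np.arctan2(p[2],p[1])).round(1),'gap',a[i].round(1),(a[i]+gaps[i]).round(1), 'res',np.std(res[np.abs(res)<.004]).round(4))
    return m
if __name__=='__main__':
    import sys
    for n in sys.argv[1:]: ringfit(n)
E
python3 ringfit.py side
```

```text
side N 263 214 centre top [0.5549 0.0348] 0.0794 tilt 0.314 uphill dir deg 21.3 gap -39.2 26.5 res 0.002
```

```bash
python3 -m handwheel '[[[0,0,-0.003,0,0,0,0.005],[0,0,-0.003,0,0,0,0.005],[0,0,-0.003,0,0,0,0.005],[0,0,-0.003,0,0,0,0.005],[0,0,0,0,0,0,0.005],[0,0,0,0,0,0,0.005],[0,0,0,0,0,0,0.005]]]'
python3 - <<'E'
from h import *
b,_=grab('side','s9.png')
o=r.get_obs(); print(o['tcp_pos'],o['contact_force'],o['moment'],o['tcp_pos'][2]-.1863)
B=cv2.resize(b[180:260,250:350],None,fx=7,fy=7,interpolation=cv2.INTER_CUBIC)[-600:]
cv2.imwrite('pics/x9.png',B[:,:,::-1])
from ringfit import ringfit; ringfit('side')
E
```

```text
clock: 10.73
tcp_pos: [0.5893, 0.0572, 0.256]
orientation: [-2.996, -0.946, -0.0]
contact_force: [0.7, 0.2, -1.1]
grip_width: 0.0171
[0.58925931 0.05717403 0.2560302 ] [ 0.19178628  0.10822192 -1.20391817] [0.0090583  0.03544411 0.00804416] 0.06973020466959837
side N 260 205 centre top [0.5575 0.0377] 0.0745 tilt 0.168 uphill dir deg 23.0 gap -32.7 21.8 res 0.002
```

View pics/x9.png

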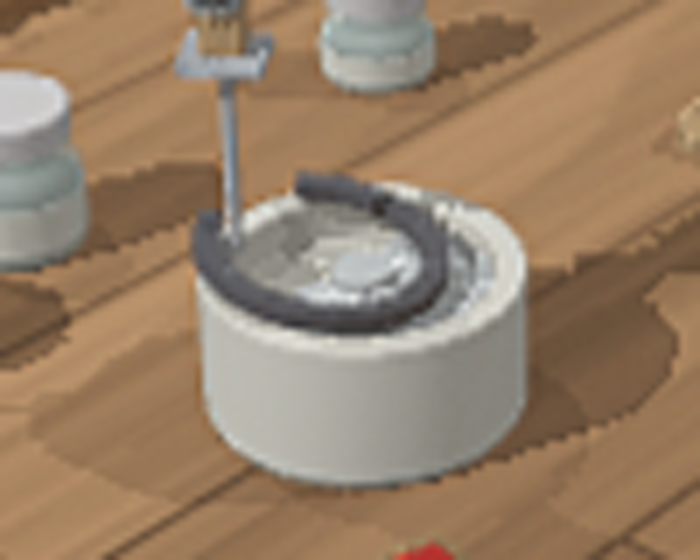

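```bash
python3 -m handwheel '[[[0,0,-0.0015,0,0,0,0.005],[0,0,0,0,0,0,0.005],[-0.001,-0.0007,0,0,0,0,0.005],[-0.002,-0.0014,0,0,0,0,0.005],[-0.003,-0.0021,0,0,0,0,0.005],[-0.003,-0.0021,0,0,0,0,0.005],[0,0,0,0,0,0,0.005],[0,0,0,0,0,0,0.005]]]'
python3 - <<'E'
from h import *
b,_=grab('side','s10.png')
o=r.get_obs(); print(o['tcp_pos'],o['contact_force'],o['moment'],o['tcp_pos'][2]-.1863)
B=cv2.resize(b[180:260,250:350],None,fx=7,fy=7,interpolation=cv2.INTER_CUBIC)[-600:]
cv2.imwrite('pics/x10.png',B[:,:,::-1])
from ringfit import ringfit; ringfit('side')
E
```

```text
clock: 11.45
tcp_pos: [0.58, 0.0505, 0.2545]
orientation: [2.996, 0.945, -0.0]
contact_force: [0.2, -0.2, -1.2]
grip_width: 0.0172
[0.58014624 0.05074515 0.25454986] [ 0.00970638  0.41064504 -1.36110805] [-0.02747627 -0.01366359 -0.00061767] 0.06824985665195235
side N 253 195 centre top [0.5575 0.0379] 0.0732 tilt 0.137 uphill dir deg 28.4 gap -32.8 23.5 res 0.002
```

View pics/x10.png

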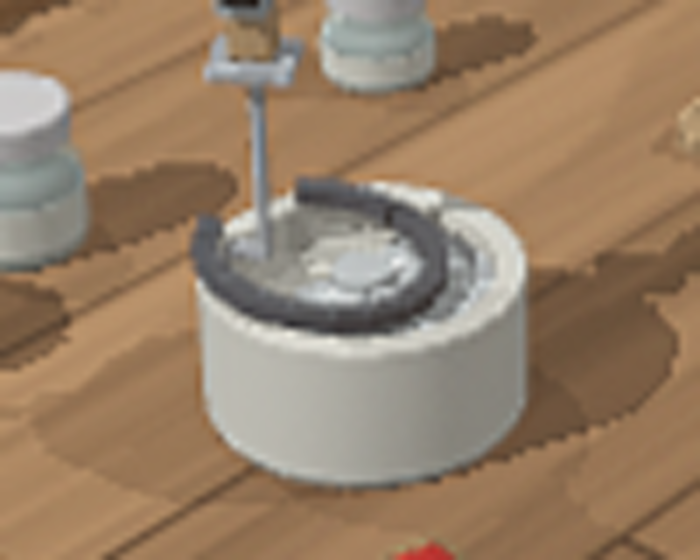

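```bash
python3 -m handwheel '[[[-0.004,-0.0028,0,0,0,0,0.005],[-0.004,-0.0028,0,0,0,0,0.005],[0,0,0,0,0,0,0.005],[0,0,0.006,0,0,0,0.005],[0,0,0.012,0,0,0,0.005],[0,0,0.02,0,0,0,0.005],[0,0,0.02,0,0,0,0.005],[0,0,0,0,0,0,0.005]]]'
python3 - <<'E'
from h import *
b,_=grab('side','s11.png')
o=r.get_obs(); print(o['tcp_pos'],o['contact_force'],o['tcp_pos'][2]-.1863)
B=cv2.resize(b[180:260,250:350],None,fx=7,fy=7,interpolation=cv2.INTER_CUBIC)[-600:]
cv2.imwrite('pics/x11.png',B[:,:,::-1])
from ringfit import ringfit; ringfit('side')
E
```

```text
clock: 12.17
tcp_pos: [0.5744, 0.046, 0.3177]
orientation: [2.994, 0.946, 0.013]
contact_force: [1.9, -0.1, 0.1]
grip_width: 0.0171
[0.57365892 0.04582474 0.31568075] [ 1.45514236 -0.18150488 -1.16837816] 0.12938074907577332
side N 249 203 centre top [0.5576 0.0385] 0.073 tilt 0.139 uphill dir deg 28.1 gap -34.4 24.5 res 0.0022
```

View pics/x11.png

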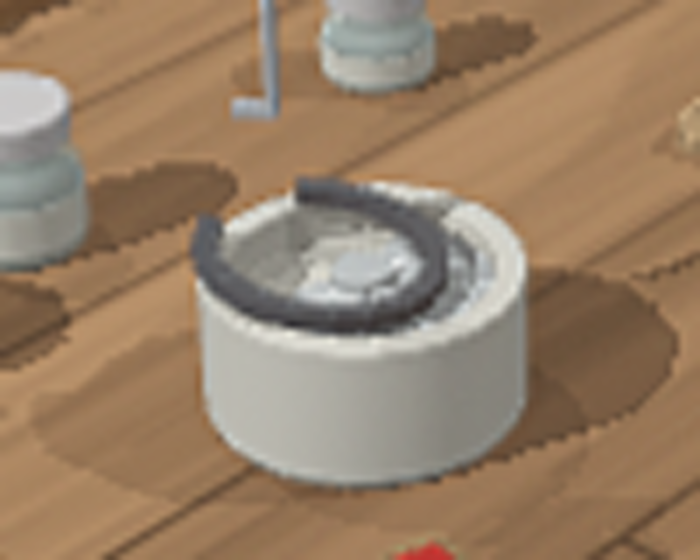

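```bash
python3 -m handwheel '[[[-0.0101,0.0314,0,0,0,-0.0682,0.005],[-0.0101,0.0314,0,0,0,-0.0682,0.005],[-0.0101,0.0314,0,0,0,-0.0682,0.005],[-0.0101,0.0314,0,0,0,-0.0682,0.005],[-0.0101,0.0314,0,0,0,-0.0682,0.005],[-0.0101,0.0314,0,0,0,-0.0682,0.005],[-0.0101,0.0314,0,0,0,-0.0682,0.005],[-0.0101,0.0314,0,0,0,-0.0682,0.005],[-0.0101,0.0314,0,0,0,-0.0682,0.005]]]' && python3 -m handwheel '[[[0,0,0,0,0,0,0.005],[0,0,0,0,0,0,0.005],[0,0,0,0,0,0,0.005],[0,0,0,0,0,0,0.005]]]'
python3 - <<'E'
from h import *
b,_=grab('side','s12.png')
o=r.get_obs(); print(o['tcp_pos'],o['orientation'],o['contact_force'],o['tcp_pos'][2]-.1863)
B=cv2.resize(b[180:330,180:280],None,fx=4,fy=4,interpolation=cv2.INTER_CUBIC)[-600:]
cv2.imwrite('pics/x12.png',B[:,:,::-1])
E
```

```text
clock: 12.97
tcp_pos: [0.4803, 0.3291, 0.3119]
orientation: [3.141, -0.008, -0.001]
contact_force: [1.1, 0.2, -0.1]
grip_width: 0.0171
clock: 13.3
tcp_pos: [0.4819, 0.3264, 0.312]
orientation: [3.14, -0.006, -0.0]
contact_force: [-0.0, -1.0, -1.3]
grip_width: 0.0172
[0.48202771 0.32627558 0.31210881] [ 3.14057076e+00 -6.47415324e-03 -1.80927662e-04] [-0.28133066  0.14549358 -1.17829162] 0.12580880807683828
```

View pics/x12.png

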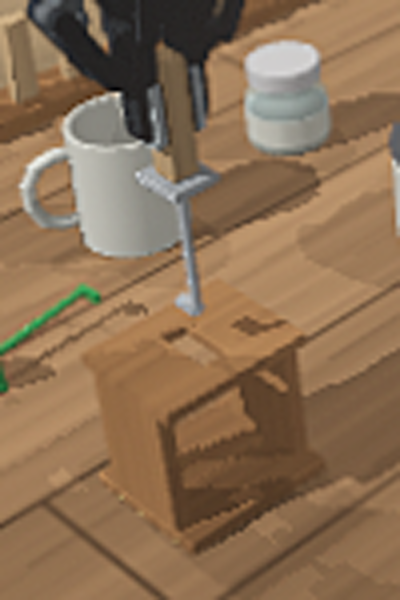

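```bash
python3 -m handwheel '[[[0.0007,0.0013,-0.005,0,0,0.004,0.005],[0,0,-0.012,0,0,0,0.005],[0,0,-0.014,0,0,0,0.005],[0,0,0,0,0,0,0.005]]]' && python3 -m handwheel '[[[0,0,-0.014,0,0,0,0.005],[0,0,-0.015,0,0,0,0.005],[0,0,-0.015,0,0,0,0.005],[0,0,-0.015,0,0,0,0.005],[0,0,0,0,0,0,0.005],[0,0,0,0,0,0,0.005]]]'
python3 - <<'E'
from h import *
b,_=grab('side','s13.png')
o=r.get_obs(); print(o['tcp_pos'],o['orientation'],o['contact_force'],o['tcp_pos'][2]-.1863)
B=cv2.resize(b[180:330,180:280],None,fx=4,fy=4,interpolation=cv2.INTER_CUBIC)[-600:]
cv2.imwrite('pics/x13.png',B[:,:,::-1])
E
```

```text
clock: 13.68
tcp_pos: [0.4811, 0.3275, 0.2779]
orientation: [3.138, 0.002, -0.007]
contact_force: [-0.9, -0.8, -1.6]
grip_width: 0.0168
clock: 14.18
tcp_pos: [0.4818, 0.3287, 0.2218]
orientation: [3.14, 0.003, -0.003]
contact_force: [0.4, -0.3, -0.6]
grip_width: 0.0171
[0.4822176  0.32915006 0.22276103] [-3.14156734e+00 -2.72326517e-03  7.27565495e-05] [-0.58086524  0.30766022 -0.32816627] 0.036461031933120364
```

View pics/x13.png

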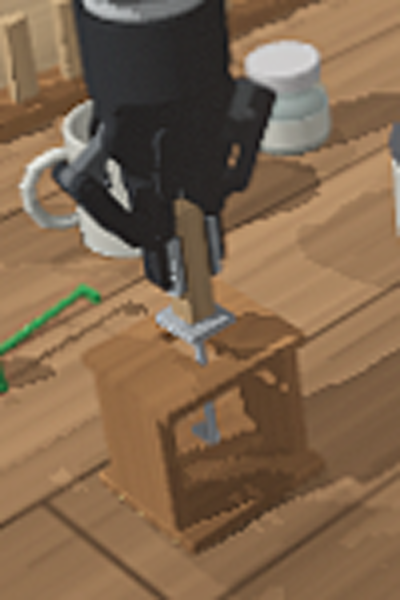

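```bash
python3 -m handwheel '[[[0,-0.001,-0.008,0,0,0,0.005],[0,0,-0.007,0,0,0,0.005],[0,0,-0.004,0,0,0,0.005],[0,0,-0.002,0,0,0,0.005],[0,0,0,0,0,0,0.005],[0,0,0,0,0,0,0.005]]]'
```

```text
clock: 14.73
tcp_pos: [0.482, 0.3283, 0.2014]
orientation: [-3.141, -0.003, -0.0]
contact_force: [0.1, 0.2, -0.6]
grip_width: 0.0172
```

```bash
python3 -m handwheel '[[[0,0,0,0,0,0,0.02],[0,0,0,0,0,0,0.03],[0,0,0,0,0,0,0.045],[0,0,0,0,0,0,0.045],[0,0,0.02,0,0,0,0.045],[0,0,0.03,0,0,0,0.045],[0,0,0.03,0,0,0,0.045],[0,0,0.03,0,0,0,0.045],[0,0,0.01,0,0,0,0.045],[0,0,0,0,0,0,0.045]]]'
python3 - <<'E'
from h import *
a,_=grab('top','t14.png');b,_=grab('side','s14.png')
o=r.get_obs(); print(o['tcp_pos'],o['orientation'],o['joints'].round(2))
A=cv2.resize(a[140:260,260:360],None,fx=4,fy=4,interpolation=cv2.INTER_CUBIC)
B=cv2.resize(b[180:300,180:280],None,fx=4,fy=4,interpolation=cv2.INTER_CUBIC)
cv2.imwrite('pics/x14.png',np.hstack([A,B])[:,:,::-1])
from ringfit import ringfit; ringfit('side');ringfit('top')
E
```

```text
clock: 15.57
tcp_pos: [0.483, 0.3292, 0.3248]
orientation: [-3.138, -0.003, -0.008]
contact_force: [-0.1, 1.0, -0.3]
grip_width: 0.0451
[0.48179663 0.3279162  0.32084798] [ 3.14121140e+00  3.00865602e-03 -1.70862797e-04] [-0.4   0.34 -0.38  1.74  0.14  1.09 -2.4 ]
side N 235 191 centre top [0.5579 0.0383] 0.073 tilt 0.133 uphill dir deg 27.5 gap -33.3 22.9 res 0.002ringfit.py:8: RuntimeWarning: Mean of empty slice.
  c0=q.mean(0)
  ret = um.true_divide(
Traceback (most recent call last):
  File "ringfit.py", line 14, in ringfit
    c=least_squares(g,c0[:2],loss='soft_l1',f_scale=.002).x
      ~~~~~~~~~~~~~^^^^^^^^^^^^^^^^^^^^^^^^^^^^^^^^^^^^^^
ValueError: Initial guess is outside of provided bounds
```

View pics/x14.png

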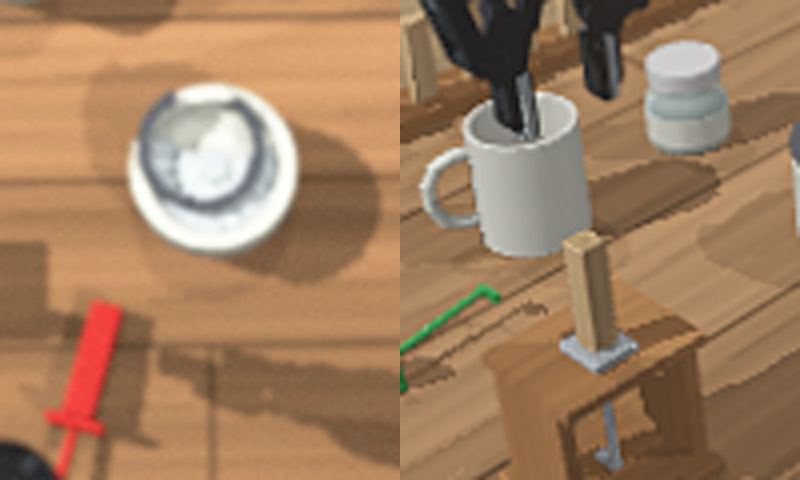

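Run:
```python
from h import *
def model(n,off,c,yaw=-5.5,tilt=.135,up=28):
    out=[]
    for rr in (.041,.051):
        t=np.radians(np.arange(30,331,5)+yaw)
        x=rr*np.cos(t);y=rr*np.sin(t)
        g=np.tan(tilt)*(x*np.cos(np.radians(up))+y*np.sin(np.radians(up)))
        out.append(w2px(n,np.stack([x+c[0],y+c[1],.073+g],-1)))
    return out
ims=[]
for n,pc,y0,x0,f in (('top',(.549,.0298),160,285,7),('side',(.5467,.028),195,265,5.6)):
    im=np.load(f'/tmp/{n}_i.npy'); h=int(392/f);w=int(400/f)
    A=cv2.resize(im[y0-5:y0-5+h,x0:x0+w],(400,392),interpolation=cv2.INTER_CUBIC)
    for q in model(n,0,(pc[0]+.0112,pc[1]+.0103)):
        p=((q-[x0,y0-5]+.5)*[400/w,392/h]).astype(int)
        cv2.polylines(A,[p.reshape(-1,1,2).astype(np.int32)],False,(255,0,0),1)
    t=np.radians(np.arange(0,361,5))
    q=w2px(n,np.stack([pc[0]+.066*np.cos(t),pc[1]+.066*np.sin(t),0*t+.066],-1)); p=((q-[x0,y0-5]+.5)*[400/w,392/h])
    cv2.polylines(A,[p.reshape(-1,1,2).astype(np.int32)],False,(0,255,0),1)
    ims.append(A)
cv2.imwrite('pics/m1.png',np.hstack(ims)[:,:,::-1])
```

```text
(no output)
```

View pics/m1.png

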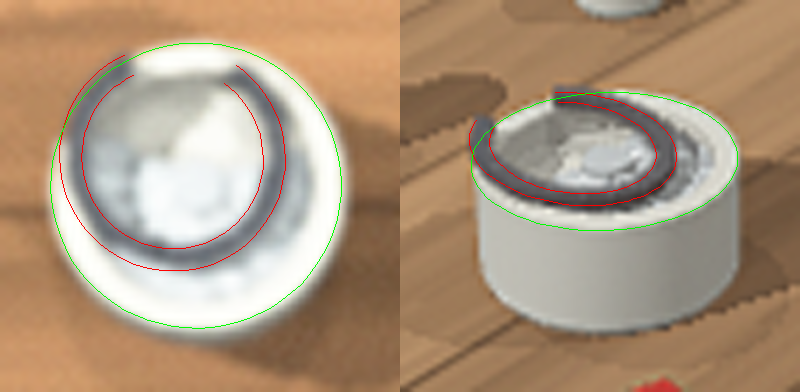

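```bash
python3 -m handwheel '[[[0.0113,-0.026,0,0,0,0.119,0.035],[0.0113,-0.026,0,0,0,0.119,0.035],[0.0113,-0.026,0,0,0,0.119,0.035],[0.0113,-0.026,0,0,0,0.119,0.035],[0.0113,-0.026,0,0,0,0.119,0.035],[0.0113,-0.026,0,0,0,0.119,0.035],[0.0113,-0.026,0,0,0,0.119,0.035],[0.0113,-0.026,0,0,0,0.119,0.035],[0.0113,-0.026,0,0,0,0.119,0.035],[0.0113,-0.026,0,0,0,0.119,0.035]]]' && python3 -m handwheel '[[[0,0,-0.01,0,0,0.12,0.03],[0,0,-0.01,0,0,0.12,0.03],[0,0,-0.01,0,0,0.12,0.03],[0,0,-0.01,0,0,0.12,0.03],[0,0,-0.01,0,0,0.12,0.03],[0,0,-0.01,0,0,0.12,0.03],[0,0,-0.01,0,0,0.12,0.03],[0,0,0,0,0,0.12,0.03],[0,0,0,0,0,0.119,0.03],[0,0,0,0,0,0,0.03]]]'
python3 - <<'E'
from h import *
o=r.get_obs(); print(o['tcp_pos'],o['orientation'],o['joints'].round(2))
from scipy.spatial.transform import Rotation as R
m=R.from_rotvec(o['orientation']).as_matrix(); print('jaw deg',np.degrees(np.arctan2(m[1,1],m[0,1])), m[:,2].round(3))
E
```

```text
clock: 16.5
tcp_pos: [0.5945, 0.0665, 0.319]
orientation: [-2.593, -1.77, 0.005]
contact_force: [0.8, 0.0, -0.0]
grip_width: 0.035
clock: 17.33
tcp_pos: [0.5938, 0.0678, 0.2488]
orientation: [-1.317, -2.848, 0.002]
contact_force: [-0.1, 0.3, -0.8]
grip_width: 0.0302
[0.59382531 0.06781061 0.24884587] [-1.31688500e+00 -2.84787557e+00  2.40564638e-03] [ 0.29  0.5  -0.68  1.76  0.36  1.02  0.18]
jaw deg 40.367712427137555 [-0.004  0.    -1.   ]
```

```bash
python3 -m handwheel '[[[0.001,0,-0.02,0,0,0,0.03],[0,0,-0.025,0,0,0,0.03],[0,0,-0.025,0,0,0,0.03],[0,0,-0.016,0,0,0,0.03],[0,0,0,0,0,0,0.03],[0,0,0,0,0,0,0.03]]]'
python3 - <<'E'
from h import *
b,_=grab('side','s15.png')
o=r.get_obs(); print(o['tcp_pos'],o['orientation'])
B=cv2.resize(b[150:260,240:350],None,fx=5.4,fy=5.4,interpolation=cv2.INTER_CUBIC)[-600:]
cv2.imwrite('pics/x15.png',B[:,:,::-1])
E
```

```text
clock: 17.83
tcp_pos: [0.595, 0.0682, 0.164]
orientation: [-1.326, -2.845, 0.002]
contact_force: [0.2, -0.5, 0.7]
grip_width: 0.0298
[0.59589262 0.06844839 0.16537654] [-1.32656263e+00 -2.84697355e+00 -1.86017858e-05]
```

View pics/x15.png

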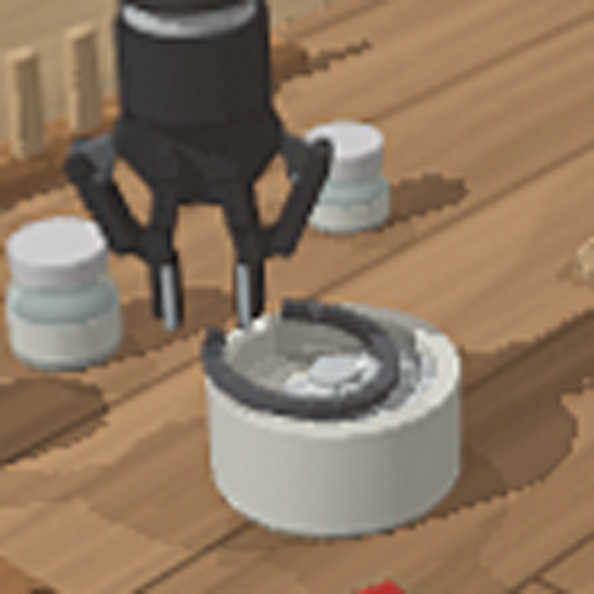

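```bash
python3 -m handwheel '[[[-0.0005,-0.0005,-0.01,0,0,0,0.03],[0,0,-0.007,0,0,0,0.03],[0,0,-0.004,0,0,0,0.03],[0,0,0,0,0,0,0.03],[0,0,0,0,0,0,0.03]]]'
python3 - <<'E'
from h import *
b,_=grab('side','s16.png')
o=r.get_obs(); print(o['tcp_pos'],o['contact_force'])
B=cv2.resize(b[170:250,260:320],None,fx=7,fy=7,interpolation=cv2.INTER_CUBIC)[-600:]
cv2.imwrite('pics/x16.png',B[:,:,::-1])
E
```

```text
clock: 18.3
tcp_pos: [0.5954, 0.0676, 0.1443]
orientation: [-1.325, -2.848, 0.0]
contact_force: [0.7, -0.0, 0.2]
grip_width: 0.0297
[0.59560787 0.06772691 0.14457199] [-0.63424556 -0.27971987  0.32554263]
```

View pics/x16.png

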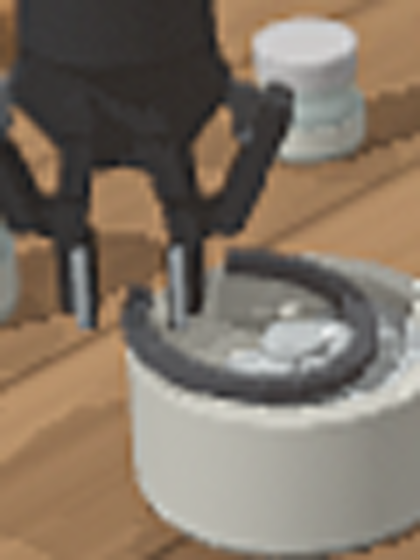

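```bash
python3 -m handwheel '[[[0,0,-0.0015,0,0,0,0.022],[0,0,0,0,0,0,0.014],[0,0,0,0,0,0,0.008],[0,0,0,0,0,0,0.003],[0,0,0,0,0,0,0.003],[0,0,0,0,0,0,0.003]]]' 50
python3 - <<'E'
from h import *
b,_=grab('side','s17.png')
o=r.get_obs(); print(o['tcp_pos'],o['contact_force'],o['grip_width'])
B=cv2.resize(b[170:250,260:320],None,fx=7,fy=7,interpolation=cv2.INTER_CUBIC)[-600:]
cv2.imwrite('pics/x17.png',B[:,:,::-1])
E
```

```text
clock: 18.85
tcp_pos: [0.5956, 0.0676, 0.143]
orientation: [1.325, 2.848, 0.0]
contact_force: [0.1, -0.5, -0.9]
grip_width: 0.0087
[0.59550629 0.06760086 0.14295658] [-0.03622804 -0.404172    0.11663143] 0.008959783188605575
```

View pics/x17.png

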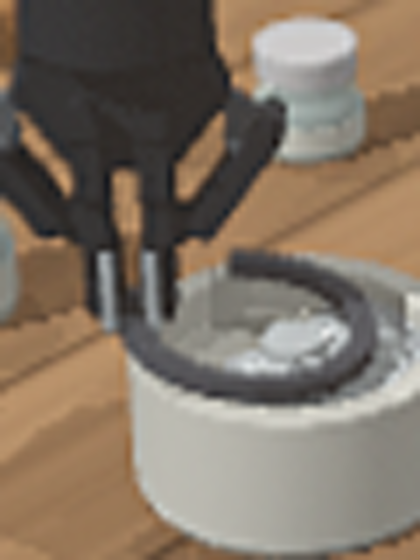

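```bash
python3 -m handwheel '[[[0,0,0.003,0,0,0,0.003],[0,0,0.006,0,0,0,0.003],[0,0,0.012,0,0,0,0.003],[0,0,0.02,0,0,0,0.003],[0,0,0.025,0,0,0,0.003],[0,0,0.02,0,0,0,0.003],[0,0,0.01,0,0,0,0.003],[0,0,0,0,0,0,0.003],[0,0,0,0,0,0,0.003]]]' 90
python3 - <<'E'
from h import *
b,_=grab('side','s18.png')
o=r.get_obs(); print(o['tcp_pos'],o['contact_force'],o['grip_width'])
B=cv2.resize(b[120:240,240:350],None,fx=5,fy=5,interpolation=cv2.INTER_CUBIC)[-600:]
cv2.imwrite('pics/x18.png',B[:,:,::-1])
from ringfit import ringfit; ringfit('side',z0=.12,z1=.22,rad=.1,cen=(.56,.04))
E
```

```text
clock: 19.65
tcp_pos: [0.5955, 0.0676, 0.2392]
orientation: [1.325, 2.848, 0.0]
contact_force: [0.9, -0.2, -1.9]
grip_width: 0.007
[0.59498517 0.06736321 0.23820802] [-0.48843141 -0.05310639 -1.82460418] 0.007542940287962832
side N 403 106 centre top [0.5578 0.0383] 0.1751 tilt 0.348 uphill dir deg 27.5 gap -60.6 31.5 res 0.0022
```

View pics/x18.png

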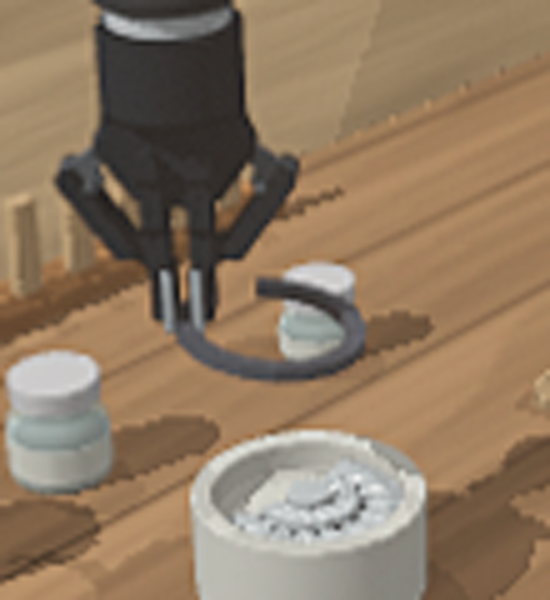

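```bash
python3 -m handwheel '[[[-0.002,-0.015,0,0,0,0,0.003],[-0.004,-0.025,0,0,0,0,0.003],[-0.005,-0.035,0,0,0,0,0.003],[-0.005,-0.038,0,0,0,0,0.003],[-0.006,-0.04,0,0,0,0,0.003],[-0.006,-0.04,0,0,0,0,0.003],[-0.005,-0.04,0,0,0,0,0.003],[-0.005,-0.038,0,0,0,0,0.003],[-0.005,-0.035,0,0,0,0,0.003],[-0.004,-0.025,0,0,0,0,0.003]]]' && python3 -m handwheel '[[[0,-0.015,-0.01,0,0,0,0.003],[0,0,-0.025,0,0,0,0.003],[0,0,-0.03,0,0,0,0.003],[0,0,-0.03,0,0,0,0.003],[0,0,-0.015,0,0,0,0.003],[0,0,0,0,0,0,0.003],[0,0,0,0,0,0,0.003]]]'
python3 - <<'E'
from h import *
a,_=grab('top','t19.png');b,_=grab('side','s19.png')
o=r.get_obs(); print(o['tcp_pos'],o['orientation'],o['contact_force'],o['grip_width'])
A=cv2.resize(a[130:250,360:460],None,fx=4,fy=4,interpolation=cv2.INTER_CUBIC)
B=cv2.resize(b[120:240,330:430],None,fx=4,fy=4,interpolation=cv2.INTER_CUBIC)
cv2.imwrite('pics/x19.png',np.hstack([A,B])[:,:,::-1])
E
```

```text
clock: 20.53
tcp_pos: [0.5464, -0.2675, 0.2369]
orientation: [-1.329, -2.843, 0.002]
contact_force: [-0.5, 0.6, -1.7]
grip_width: 0.0074
clock: 21.12
tcp_pos: [0.5484, -0.2772, 0.1279]
orientation: [-1.322, -2.847, -0.001]
contact_force: [-0.7, -0.8, -2.0]
grip_width: 0.0072
[ 0.54971481 -0.2780011   0.13025024] [1.32282433e+00 2.84711948e+00 8.05607240e-04] [ 1.08417628  0.05222389 -0.00919013] 0.0073014832304568
```

View pics/x19.png

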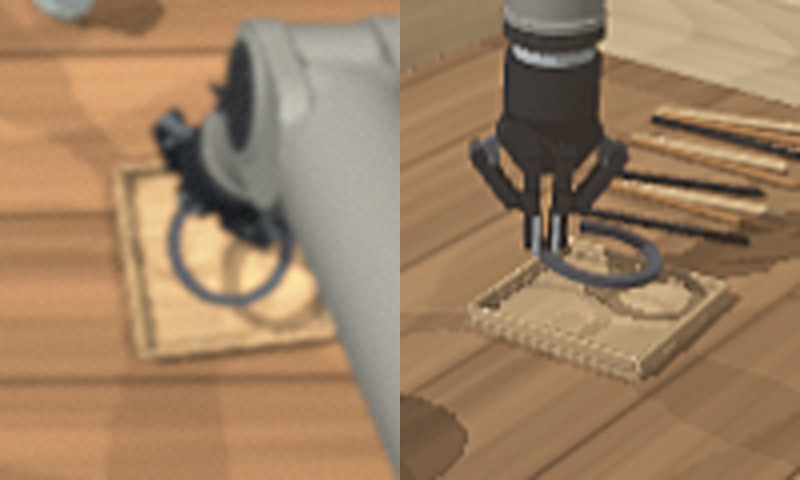

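```bash
python3 -m handwheel '[[[-0.001,-0.001,-0.012,0,0,0,0.003],[0,0,-0.014,0,0,0,0.003],[0,0,-0.012,0,0,0,0.003],[0,0,-0.006,0,0,0,0.003],[0,0,0,0,0,0,0.003],[0,0,0,0,0,0,0.003]]]'
python3 - <<'E'
from h import *
b,_=grab('side','s20.png')
o=r.get_obs(); print(o['tcp_pos'],o['contact_force'],o['grip_width'])
B=cv2.resize(b[150:230,335:425],None,fx=6,fy=6,interpolation=cv2.INTER_CUBIC)
cv2.imwrite('pics/x20.png',B[:,:,::-1])
E
```

```text
clock: 21.72
tcp_pos: [0.547, -0.2795, 0.0844]
orientation: [-1.324, -2.847, 0.001]
contact_force: [-1.5, -1.6, 1.1]
grip_width: 0.0073
[ 0.54719028 -0.27958221  0.0848258 ] [-2.34657467 -0.93003474  0.38771988] 0.007641784813220267
```

View pics/x20.png

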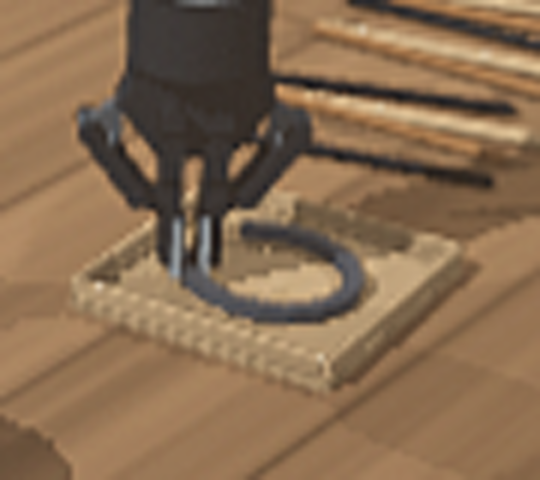

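```bash
python3 -m handwheel '[[[0,0,-0.0015,0,0,0,0.003],[0,0,-0.001,0,0,0,0.003],[0,0,0,0,0,0,0.003]]]'
```

```text
clock: 22.02
tcp_pos: [0.5475, -0.2794, 0.0827]
orientation: [1.325, 2.848, -0.0]
contact_force: [-1.1, -0.2, 1.7]
grip_width: 0.0071
```

```bash
python3 -m handwheel '[[[0,0,0,0,0,0,0.009],[0,0,0,0,0,0,0.012],[0,0,0,0,0,0,0.02],[0,0,0,0,0,0,0.024],[0,0,0,0,0,0,0.024],[0,0,0.01,0,0,0,0.024],[0,0,0.02,0,0,0,0.024],[0,0,0.03,0,0,0,0.024],[0,0,0.04,0,0,0,0.024],[0,0,0.04,0,0,0,0.024]]]' && python3 -m handwheel '[[[0.02,0.03,0.02,0,0,0,0.024],[0.02,0.03,0,0,0,0,0.024],[0.02,0.03,0,0,0,0,0.024],[0.02,0.03,0,0,0,0,0.024],[0.02,0.03,0,0,0,0,0.024],[0,0,0,0,0,0,0.024],[0,0,0,0,0,0,0.024]]]'
python3 - <<'E'
from h import *
a,_=grab('top','t21.png');b,_=grab('side','s21.png')
o=r.get_obs(); print(o['tcp_pos'],o['contact_force'],o['grip_width'])
A=cv2.resize(a[130:250,360:460],None,fx=4,fy=4,interpolation=cv2.INTER_CUBIC)
B=cv2.resize(b[150:270,330:430],None,fx=4,fy=4,interpolation=cv2.INTER_CUBIC)
cv2.imwrite('pics/x21.png',np.hstack([A,B])[:,:,::-1])
from ringfit import ringfit; ringfit('side',z0=.003,z1=.04,rad=.065,cen=(.51,-.31))
E
```

```text
clock: 22.85
tcp_pos: [0.547, -0.2788, 0.224]
orientation: [-1.323, -2.848, -0.001]
contact_force: [1.2, -0.2, 0.6]
grip_width: 0.0239
clock: 23.43
tcp_pos: [0.6485, -0.1256, 0.2433]
orientation: [1.317, 2.852, 0.003]
contact_force: [0.1, -0.6, -0.2]
grip_width: 0.0241
[ 0.64715021 -0.13010383  0.24263093] [ 0.24948636 -0.14935252 -0.03366639] 0.024110674476367545
side N 138 114 centre top [ 0.5085 -0.306 ] 0.0123 tilt 0.005 uphill dir deg 96.6 gap -36.3 27.8 res 0.0021
```

View pics/x21.png

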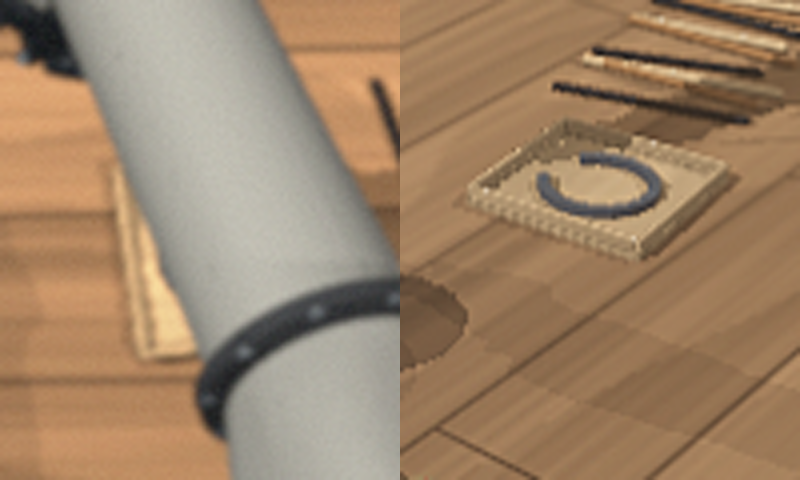

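View pics/s21.png

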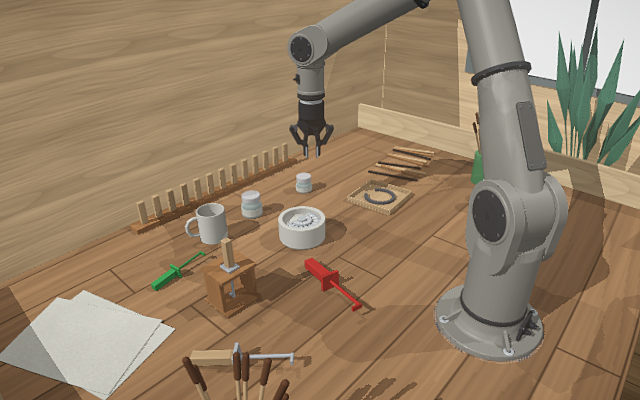

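The side picture shows the ring flat in the tray at about (380,198) and the pick upright in the stand at (228,262). Mug and jars look unmoved. One numeric check before handing in.

Run:
```python
from h import *
P=cloud('side'); 
def near(c,rad,z0,z1): return P[(np.hypot(P[...,0]-c[0],P[...,1]-c[1])<rad)&(P[...,2]>z0)&(P[...,2]<z1)]
q=near((.48,.33),.04,.165,.185); print('handletop',q.mean(0).round(4),np.median(q[:,2]).round(4),'before .4775 .3273 z .1738')
q=near((.48,.33),.04,.12,.165); print('handle',q.mean(0).round(4),'before .4750 .3289')
q=near((.515,-.308),.14,.012,.025); print('tray',cv2.minAreaRect((q[:,:2]*1000).astype(np.float32)))
print(r.get_obs()['qvel'].round(3)); r.hand_in()
```

```text
handletop [0.4765 0.3292 0.1726] 0.174 before .4775 .3273 z .1738
handle [0.4742 0.3311 0.1429] before .4750 .3289
tray ((512.6078491210938, -310.8330078125), (164.3898162841797, 169.64024353027344), 4.836557865142822)
[ 0.023 -0.002  0.019  0.008  0.002 -0.002 -0.001]
the job is handed in; nothing more can be done
```

I carried out the whole job and handed it in at about 23.5 s of the 64 s allowed; no verdict is reported.

**What I did**
- I took the wooden pick from the stand and slid its toe under the left end of the ring. I then lifted that end above the rim, pushed the ring about 13 mm outwards and let the end rest on the rim.
- After drawing the pick clear, I hung it back in its stand.
- I then gripped the ring by its raised end, laid it in the tray and moved the arm away.

**Last checks (side camera)**
- **On the rim:** with the pick clear, the ring kept still at a tilt of about 0.14 rad. Its left end stood about 75 mm above the bench, estimated from a plane fitted to the ring.
- **Ring in the tray:** it lies flat, tilt about 0.005 rad, with its centre about 6 mm from the tray's middle.
- **Pick:** it stands upright, about 2 mm from where it was at the start, and its handle top is at the same height.
- **Bystanders:** the mug and jars look unmoved in the pictures. I did not measure them.

**What disagreed or was not checked**
- The two cameras differed by 2–4 mm, mostly in x, so I worked with averages and relative distances.
- The arm hid the tray from the top camera at the end, so only the side view confirms the final state.

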